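Click the ink-stamp cassettes home in their docks

ROBOT

A 6-joint arm with a two-finger parallel gripper is mounted at the origin on the work surface. World frame = base frame: x ahead of the robot, y to its left, z up, the work surface at z = 0. Lengths are in m, angles in degrees, forces in N, time in s.
With the tool pointing down it reaches from about 0.15 to 0.775 m from the base axis. Payload 6.1 kg.
Tool frame: the origin (TCP) lies on the centre line of the jaws, within the pads' length; the fingertips stand 14 mm ahead of it and the grasp point (between the pads) lies 5 mm behind it; z points along the fingers, y is the line along which they close (so a half turn about z gives the same grasp; the last joint's range is limited). The gripper opens to 85 mm and grips with 20 to 120 N. Pads are 22 mm wide; open, the fingers measure 114 mm over their backs; the gripper's body (76 mm by 85 mm) begins 54 mm behind the grasp point. The pads swing forward as they close: fully open they stand 13 mm farther back than shut.
Start: joints at [-72.938, 7.208, -2.269, 80.523, 0, 90], TCP at [0.154, -0.502, 0.214] pointing down, gripper open.
Joint ranges: [-155.77, 155.77], [-54.66, 111.73], [-72.52, 77.12], [-102.08, 115.82], [-83.92, 84.16], [-180, 180]. Speed limits (degrees/s): [136.94, 136.94, 172.46, 180, 180, 180].

INTERFACE

Orientations are given as [roll, pitch, yaw] about the fixed x, y, z axes, in that order (R = Rz(yaw) Ry(pitch) Rx(roll)).
In Python, from workcell import telemetry, vision, r gives the robot as it stands. The module is installed in compiled form; this text tells all that it offers.
- The arm moves only by the tool apply_moves, never from a script. Its argument "series" is a list of rows, each a list of 7 numbers: the turn, a rotation vector about the tool's x, y, z in rad, then the shift along the tool's x, y, z in mm, then the finger opening in mm, from 0 to 85.4. A call has 1 to 5 rows; each row shifts and turns the commanded pose from where the row before left it, along the tool's axes as they then stand; what a row does not reach is not made up. A row lasts 1/10 s, in which the tool goes at most 50 mm and 8.59 degrees, less where a joint would pass 70% of its speed; a pose out of reach is approached as far as the arm can. A call with a gripper value outside its range is refused whole. The fingers move at their own pace and stop on an object; the grip force is fixed at half the most. Time passes only in rows, so rows that do not move let the fingers close. It gives the time, the measured TCP pose, the force, the opening and the grip force at its end, in the units of the state.
- telemetry.state(): the state, without advancing time (a new reading comes with each control period).
- vision.capture(name): name is "scene" or "top"; returns a dict with "img" (420x560x3 uint8, red, green, blue), "K" (3x3 intrinsics, pixels), "distortion" ([k1, k2, p1, p2, k3] as OpenCV has them; the pictures are not rectified), "world_from_camera" (4x4, takes a point from camera to world coordinates). Camera axes: x right, y down, z forward; pixel columns grow to the right and rows downward; lengths in m; the calibration is good to about 2 mm. A picture is of the moment at which its call begins. There is no depth.
- r.sign_off(): hands the job in; it is judged then, once.
The state is a dict: "t": time; "joint_pos": joint angles; "joint_vel": joint speeds; "effort": joint torques, N m; "position": TCP position; "tcp_rot": TCP orientation; "force": force on the tool from outside, world axes, zero at the start; "torque": the same for the moment, N m; "opening": opening from 0.0 (shut) to 1.0 (fully open); "gripper_force": force on a finger pad.
Only numpy, scipy, OpenCV 4.12 (cv2) and the standard library are available. Lean on these libraries where they do the work, as an engineer would, in place of code of your own. Each camera call takes 0.05 s, during which the arm holds its last target. There are 200 camera calls.

TASK

Load both ink-stamp cassettes on the card-making table: push each one, nose first and lying flat, under the clear cover of the dock that fits its width until it clicks past the sprung balls, is fully home against the back and holds the switch lever there pressed in, then let go of it. The narrow cassette has been left lying in the mouth of the wide dock, so it is in the way of the wide one. Do not shift or knock over the bottles and other things standing around.

Things in the scene. Friction and masses are not known exactly. Their poses are not given: they have to be found in the camera images.
- narrow_center (a point): centre of the narrow white plastic ink-stamp cassette's case, half-way up it (case 110 long in x, 52 wide in y, 24 high in z; about 0.22 kg). x points to the nose, z up. A grey upright grip rib stands on the rear half of its top, 44 long (x) x 14 thick (y) x 40 high, mid-width, from 49 to 5 behind the centre
- narrow_grip (a point): point in the narrow cassette's grip rib, 47 above the case's underside (23 above the case's top, 17 below the rib's top), 27 behind the centre along x; axes as the cassette's. Pinch the rib across its 14 thickness (y). The case's nose corners are tapered; a notch 14.5 long, 4.5 deep is cut in each side, its middle 18 behind the nose
- narrow_dock: the narrow dock, fixed on the table: grey base with aluminium rails, 210 long (x from -110 to +100 of the origin) and 92 wide; origin at table height. +x is the way a cassette is pushed in, -x the open end. Floor 8 thick, slick. Back stops meet the nose at x=+68. Only the narrow cassette fits it
- narrow_dock_mouth (a point): on the floor (8 above the table) in the middle of the narrow dock's mouth, 55 to -x of the dock's origin. The mouth is open above from x=-110 to +10, between side rails 62 apart and 14 high over the floor; from x=-10 to +14 they narrow to 55
- narrow_dock_cover (a point): top of the front edge of the narrow dock's fixed clear cover, at x=+10 of the dock; it reaches from there to the back, underside 35 and top 39 above the table. A case slides under it with 3 to spare; the rib stays outside, so a cassette can only go in from the mouth
- narrow_dock_seat (a point): where the centre of the narrow cassette's case is when fully home: x=+13 of the dock's origin, 20 above the table; axes as the dock's
- wide_center (a point): centre of the wide white plastic ink-stamp cassette's case, half-way up it (case 110 long in x, 72 wide in y, 24 high in z; about 0.22 kg). x points to the nose, z up. A grey upright grip rib stands on the rear half of its top, 44 long (x) x 14 thick (y) x 40 high, mid-width, from 49 to 5 behind the centre
- wide_grip (a point): point in the wide cassette's grip rib, 47 above the case's underside (23 above the case's top, 17 below the rib's top), 27 behind the centre along x; axes as the cassette's. Pinch the rib across its 14 thickness (y). The case's nose corners are tapered; a notch 14.5 long, 4.5 deep is cut in each side, its middle 18 behind the nose
- wide_dock: the wide dock, fixed on the table: grey base with aluminium rails, 210 long (x from -110 to +100 of the origin) and 112 wide; origin at table height. +x is the way a cassette is pushed in, -x the open end. Floor 8 thick, slick. Back stops meet the nose at x=+68. Only the wide cassette fits it
- wide_dock_mouth (a point): on the floor (8 above the table) in the middle of the wide dock's mouth, 55 to -x of the dock's origin. The mouth is open above from x=-110 to +10, between side rails 82 apart and 14 high over the floor; from x=-10 to +14 they narrow to 75
- wide_dock_cover (a point): top of the front edge of the wide dock's fixed clear cover, at x=+10 of the dock; it reaches from there to the back, underside 35 and top 39 above the table. A case slides under it with 3 to spare; the rib stays outside, so a cassette can only go in from the mouth
- wide_dock_seat (a point): where the centre of the wide cassette's case is when fully home: x=+13 of the dock's origin, 20 above the table; axes as the dock's
- narrow_dock_lever (a joint): presence-switch lever at the back of the narrow dock, a steel bar 34 long on an upright hinge: 0 = free, tip standing 12 in front of the back stops; 0.37 to 0.45 rad = held in by a cassette that is fully home. A light spring (about 2 N) pushes back
- wide_dock_lever (a joint): presence-switch lever at the back of the wide dock, a steel bar 34 long on an upright hinge: 0 = free, tip standing 12 in front of the back stops; 0.37 to 0.45 rad = held in by a cassette that is fully home. A light spring (about 2 N) pushes back
- narrow_dock_ball_l (a joint): sprung steel detent ball, 16 across, in the +y wall of the narrow dock at x=+50, standing 5.5 out of the wall: 0 = fully out (empty, or clicked into a notch), about 0.004 m while a cassette's side holds it back. Passing both balls takes about 6 to 12 N over the last 20 of the way
- narrow_dock_ball_r (a joint): sprung steel detent ball, 16 across, in the -y wall of the narrow dock at x=+50, standing 5.5 out of the wall: 0 = fully out (empty, or clicked into a notch), about 0.004 m while a cassette's side holds it back. Passing both balls takes about 6 to 12 N over the last 20 of the way
- wide_dock_ball_l (a joint): sprung steel detent ball, 16 across, in the +y wall of the wide dock at x=+50, standing 5.5 out of the wall: 0 = fully out (empty, or clicked into a notch), about 0.004 m while a cassette's side holds it back. Passing both balls takes about 6 to 12 N over the last 20 of the way
- wide_dock_ball_r (a joint): sprung steel detent ball, 16 across, in the -y wall of the wide dock at x=+50, standing 5.5 out of the wall: 0 = fully out (empty, or clicked into a notch), about 0.004 m while a cassette's side holds it back. Passing both balls takes about 6 to 12 N over the last 20 of the way
- spray: loose spray bottle, white with a clear head, 52 across, 151 high, head reaching 40 out to its -x; origin under its centre. Stands beside the wide cassette's nose
- dropper: loose small amber bottle, 36 across, 100 high; origin under its centre. Stands at the other side of the wide cassette's nose
- inkpad: loose white ink pad with a brown felt, 105 x 70 x 20 high; origin under its centre. Lies behind the wide cassette
- tallbottle: loose grey bottle with a black cap, 52 across, 160 high; origin under its centre. Stands on the robot's side of the docks, to the left
- tape: loose roll of cardboard tape lying flat, 90 across, 25 high; origin under its centre. Lies between the robot and the docks
- jar: loose white ceramic jar of pencils, 72 across, 155 high with the pencils; origin under its centre. Stands left of the docks
Things that resemble listed ones, but are neither listed nor needed, are in the scene too. What is shaped like the wide_dock but pink is not meant. Leave any yellow look-alike of the part that bears wide_center alone.

How it is judged:
By the outcome, as a careful person would: the job done as asked, in the order asked, and still so for the second after the job is handed in, with the robot touching nothing.
It also fails if it takes over 72 s, if anything falls off the work surface, if the arm or the gripper's body presses on something with over 40 N, if the wrist force passes 120 N, or if a joint passes its speed limit or range.

## Working session

There is one attempt and no reset: what is moved stays moved. The work goes in short steps, Python scripts to look and compute and a tool call to move; the robot and the scene stay as the last step left them, time stands still between calls to the robot, and variables do not carry over. Pictures are saved under pics/ and viewed, at most 10 in all, crops included, and the job is handed in when it is done.

Besides the shell and the picture viewer there is one more tool, called as name(argument=value, ...) on one line, values as JSON. apply_moves: Moves the arm, as the interface text tells. Its arguments: {"type":"object","properties":{"series":{"type":"array","items":{"type":"array","items":{"type":"number"}}}},"required":["series"]}

```bash
mkdir -p pics; python3 - <<'E'
from workcell import telemetry, vision, r
import cv2,pickle
print(telemetry.state())
for n in("scene","top"):
    c=vision.capture(n); pickle.dump(c,open(f"pics/{n}0.pkl","wb"))
    cv2.imwrite(f"pics/{n}0.png",cv2.resize(c["img"][:,:,::-1],(800,600),interpolation=cv2.INTER_CUBIC))
    print(n,c["K"],c["distortion"],c["world_from_camera"])
E
```

```text
{'t': 0.0, 'joint_pos': array([-7.29368078e+01,  7.24203021e+00, -2.32729643e+00,  8.05225603e+01,
       -5.87783229e-04,  8.99991885e+01]), 'joint_vel': array([-0.11108797,  0.00254812,  0.02751413, -0.04094972,  0.09375095,
       -0.03022132]), 'effort': array([-2.22613897e-03, -4.35920870e+01,  3.52918160e+01,  1.74873060e-02,
        5.55801319e-05, -1.62529523e-05]), 'position': array([ 0.15391898, -0.50147846,  0.2133144 ]), 'tcp_rot': array([-1.79908113e+02,  5.86481037e-04,  1.70640047e+01]), 'force': array([0.95095396, 0.18063427, 0.31925484]), 'torque': array([ 0.05333963,  0.030219  , -0.01588631]), 'gripper_force': 0.0, 'opening': 0.9976927908867772}
scene [[497.99430555   0.         274.27925018]
 [  0.         497.99430555 210.95113631]
 [  0.           0.           1.        ]] [-0.03186788  0.          0.          0.          0.        ] [[ 0.47931323  0.74720883 -0.46036702  1.09341555]
 [ 0.87763367 -0.4106073   0.24730709 -0.31990346]
 [-0.00424002 -0.52257116 -0.85258513  1.20343779]
 [ 0.          0.          0.          1.        ]]
top [[430.42806061   0.         266.43855438]
 [  0.         430.42806061 207.55869435]
 [  0.           0.           1.        ]] [-0.04200903  0.          0.          0.          0.        ] [[ 0.0277851  -0.99449702  0.10101324  0.3178877 ]
 [-0.99960634 -0.02724903  0.00668313 -0.02194235]
 [-0.00389384 -0.10115917 -0.99486263  1.29926988]
 [ 0.          0.          0.          1.        ]]
```

View pics/scene0.png

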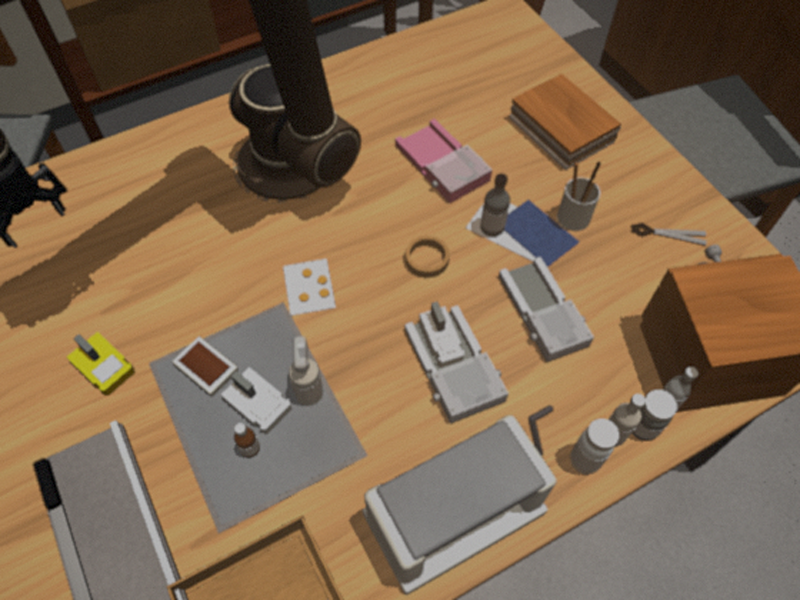

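View pics/top0.png

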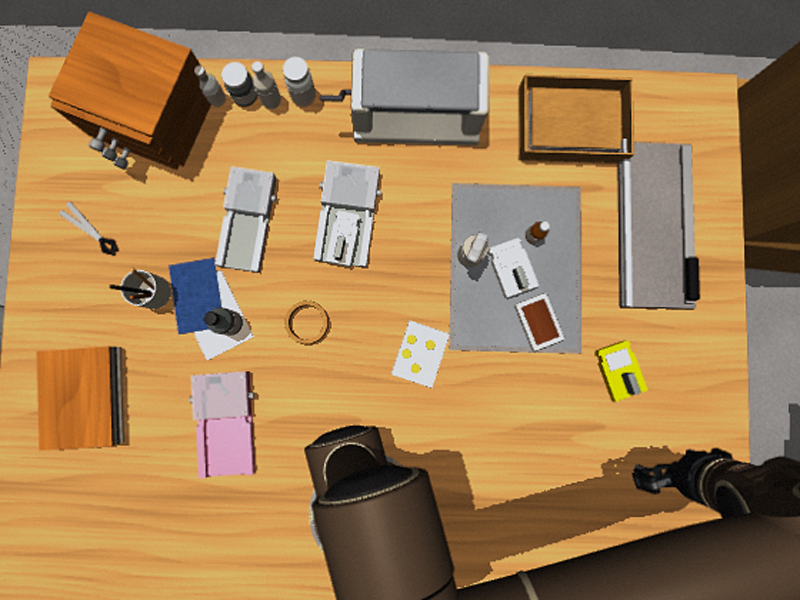

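The top view shows, in 800x600 pixels, the narrow dock at (247,220) and the wide dock at (347,215) with the narrow cassette in its mouth at (345,240). The wide cassette is at (513,267), between the spray (475,250) and the dropper (540,230), with the inkpad at (540,320) behind it. I'll enlarge these for corner picking.

```bash
python3 - <<'E'
import pickle,cv2,numpy as np
t=pickle.load(open("pics/top0.pkl","rb"))["img"][:,:,::-1]; s=pickle.load(open("pics/scene0.pkl","rb"))["img"][:,:,::-1]
def crop(im,x,y,w,h,f):
    o=cv2.resize(im[y:y+h,x:x+w],None,fx=f,fy=f,interpolation=cv2.INTER_CUBIC)
    for i in range(0,w,10): cv2.putText(o,str(x+i),(i*f,8),0,.3,(0,0,255)); cv2.line(o,(i*f,10),(i*f,h*f),(0,0,255) ,1) if i%20==0 else 0
    for i in range(0,h,10): cv2.putText(o,str(y+i),(0,i*f+4),0,.3,(255,0,0)); cv2.line(o,(0,i*f),(w*f,i*f),(255,0,0),1) if i%20==0 else 0
    return o
cv2.imwrite("pics/c1.png",crop(t,148,108,128,85,6))
cv2.imwrite("pics/c2.png",np.hstack([crop(t,318,148,80,100,5),crop(s,120,225,80,100,5)]))
cv2.imwrite("pics/c3.png",crop(s,280,175,140,120,5))
E
```

```text
(no output)
```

View pics/c1.png

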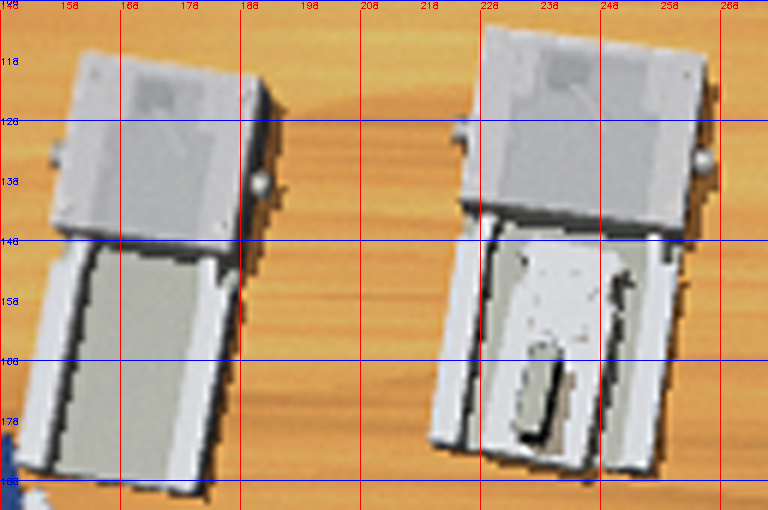

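View pics/c2.png

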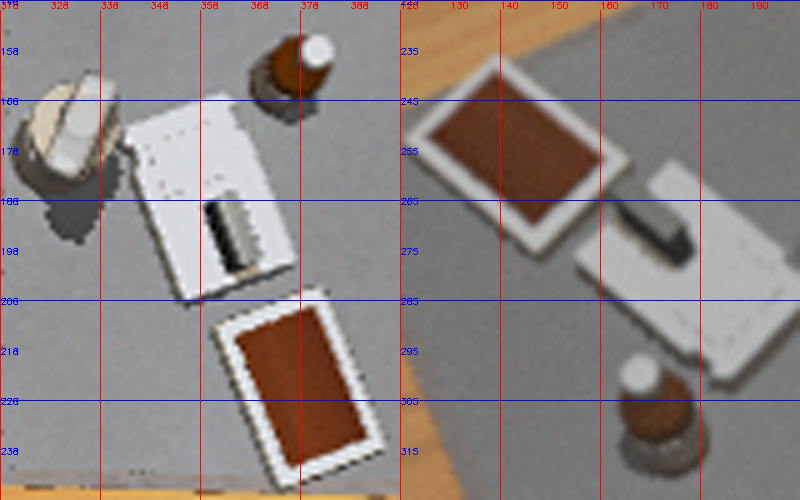

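View pics/c3.png

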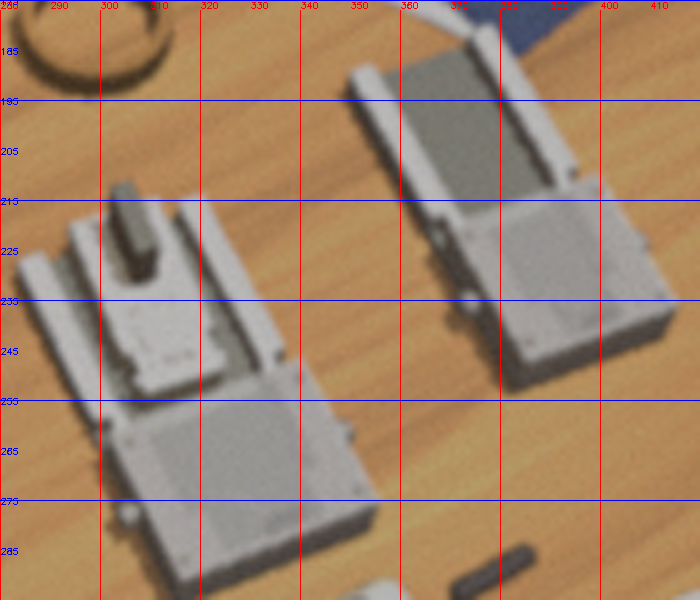

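Crop c1 shows both docks' covers and rails with the narrow cassette straight in the wide mouth: case rear (490,450)-(592,465), nose at about y=242. Crops c2 and c3 show the wide cassette between the bottles, plus the second view of the docks. Next I'll fit poses to the picked corners in both views.

```bash
cat > fit.py <<'E'
import pickle,cv2,numpy as np
from scipy.optimize import least_squares
C={n:pickle.load(open(f"pics/{n}0.pkl","rb")) for n in("top","scene")}
def proj(n,P):
    c=C[n]; M=np.linalg.inv(c["world_from_camera"])
    return cv2.projectPoints(np.asarray(P,float),cv2.Rodrigues(M[:3,:3])[0],M[:3,3],c["K"],np.array(c["distortion"]))[0][:,0]
def un(x0,y0,f,ox=0): return lambda p:[(p[0]-ox+.5)/f-.5+x0,(p[1]+.5)/f-.5+y0]
U={"c1":("top",un(148,108,6)),"c2":("top",un(318,148,5)),"c2s":("scene",un(120,225,5,400)),"c3":("scene",un(280,175,5))}
def fit(name,obs,g):
    D=[(U[k][0],U[k][1](p),P) for k,p,P in obs]
    def res(v):
        c,s=np.cos(v[2]),np.sin(v[2]); o=[]
        for n,px,P in D: o.append(proj(n,[[v[0]+c*P[0]-s*P[1],v[1]+s*P[0]+c*P[1],P[2]]])[0]-px)
        return np.ravel(o)
    q=least_squares(res,g,loss="soft_l1",x_scale=[.01,.01,.05]); print(name,np.round(q.x[:2],4),"yaw",round(np.degrees(q.x[2]),2)); print(np.round(res(q.x),1).reshape(-1,2).tolist())
    return q.x
E
cat > a.py <<'E'
from fit import *
def dock(w,i,top,sc):
    P=[(.1,w,.039),(.1,-w,.039),(.01,w,.039),(.01,-w,.039),(-.11,w,.022),(-.11,i,.022),(-.11,-i,.022),(-.11,-w,.022)]
    return [("c1",a,p) for a,p in zip(top,P)]+[("c3",a,p) for a,p in zip(sc,P)]
nd=fit("ndock",dock(.046,.031,[(83,50),(263,75),(50,228),(236,253),(17,465),(50,472),(168,490),(200,493)],
 [(677,308),(525,362),(598,172),(455,215),(497,22),(470,35),(372,65),(347,85)]),[.55,.2,-.1])
wd=fit("wdock",dock(.056,.041,[(485,25),(707,55),(460,203),(682,233),(430,443),(463,447),(623,468),(655,470)],
 [(380,497),(180,578),(300,357),(110,428),(205,195),(178,208),(45,252),(17,265)]),[.55,.05,-.1])
h=.032;R=.072
nc=fit("ncass",[("c1",(490,450),(-.055,.026,h)),("c1",(592,465),(-.055,-.026,h)),
 ("c1",(530,343),(-.005,.007,R)),("c1",(562,350),(-.005,-.007,R)),("c1",(514,428),(-.049,.007,R)),("c1",(540,432),(-.049,-.007,R)),
 ("c3",(68,228),(-.055,-.026,h)),("c3",(160,198),(-.055,.026,h)),
 ("c3",(110,185),(-.049,-.007,R)),("c3",(133,182),(-.049,.007,R)),("c3",(157,240),(-.005,.007,R)),("c3",(133,248),(-.005,-.007,R))],[.5,.05,-.1])
h=.025;R=.065
wc=fit("wcass",[("c2",(185,302),(-.055,.036,h)),("c2",(296,264),(-.055,-.036,h)),
 ("c2",(218,196),(-.005,.007,R)),("c2",(237,190),(-.005,-.007,R)),("c2",(260,262),(-.049,-.007,R)),
 ("c2s",(575,252),(-.055,-.036,h)),("c2s",(673,160),(-.055,.036,h)),
 ("c2s",(607,190),(-.049,-.007,R)),("c2s",(630,180),(-.049,.007,R))],[.45,-.25,.3])
np.save("poses.npy",[nd,wd,nc,wc])
for n,v in(("ngrip",nc),("wgrip",wc)): print(n,v[:2]-.027*np.array([np.cos(v[2]),np.sin(v[2])]))
for n,v in(("nmouth",nd),("wmouth",wd)): print(n,v[:2]-.055*np.array([np.cos(v[2]),np.sin(v[2])]))
# verification overlays
def box(v,x0,x1,w,z): 
    c,s=np.cos(v[2]),np.sin(v[2]); return [(v[0]+c*x-s*y,v[1]+s*x+c*y,z) for x,y in((x0,w),(x1,w),(x1,-w),(x0,-w))]
B=[box(nd,.01,.1,.046,.039),box(nd,-.11,.01,.031,.022),box(wd,.01,.1,.056,.039),box(wd,-.11,.01,.041,.022),box(nc,-.055,.055,.026,.032),box(nc,-.049,-.005,.007,.072),box(wc,-.055,.055,.036,.025),box(wc,-.049,-.005,.007,.065)]
def ov(n,x,y,w,hh,f):
    o=cv2.resize(C[n]["img"][y:y+hh,x:x+w,::-1],None,fx=f,fy=f,interpolation=cv2.INTER_CUBIC)
    for b in B:
        p=proj(n,b); p=(p-[x,y]+.5)*f-.5
        cv2.polylines(o,[np.round(p*8).astype(int)],True,(0,0,255),1,cv2.LINE_AA,3)
    return o
a=ov("top",148,108,130,75,4);b=ov("top",325,155,66,75,4);c=ov("scene",280,175,140,75,4);d=ov("scene",140,240,56,75,4)
cv2.imwrite("pics/ov.png",np.vstack([np.hstack([a,b]),np.hstack([c,d])]))
E
python3 a.py
```

```text
ndock [0.6094 0.2778] yaw -7.22
[[0.3, 0.4], [0.2, 0.6], [0.4, -0.5], [-0.5, -0.1], [0.2, 0.0], [-0.4, -0.4], [0.1, -0.3], [-0.4, -0.1], [0.7, -0.4], [0.5, 0.2], [0.1, 0.1], [-1.2, 2.1], [-1.1, 0.4], [-0.3, -0.6], [0.0, -0.1], [0.3, -2.5]]
wdock [0.6266 0.0633] yaw -5.95
[[0.2, 0.5], [0.0, 0.2], [0.2, -0.3], [0.2, -0.5], [0.1, -0.1], [-0.5, -0.1], [-0.1, -0.1], [-0.5, 0.2], [0.3, 0.8], [0.5, 0.6], [0.5, -0.2], [-0.4, 0.6], [-0.6, -0.4], [-0.1, -1.2], [-0.7, -0.0], [-0.1, -0.8]]
ncass [0.5688 0.0687] yaw -9.24
[[-1.2, -0.2], [-1.1, 0.6], [0.6, -0.1], [0.0, -0.4], [0.3, 0.5], [0.7, 0.7], [0.0, -0.5], [-0.6, 0.0], [-0.5, 0.2], [-0.2, -0.7], [1.1, 1.2], [1.0, 1.2]]
wcass [ 0.5181 -0.2901] yaw 20.14
[[-0.2, -0.3], [0.2, -0.3], [-0.5, 0.1], [0.2, -0.2], [0.8, -0.4], [-0.4, 0.3], [0.5, -0.2], [0.1, -0.3], [-0.4, -2.1]]
ngrip [0.54216556 0.07299172]
wgrip [ 0.4927102  -0.29942854]
nmouth [0.55480115 0.28467268]
wmouth [0.57187368 0.06899284]
```

View pics/ov.png

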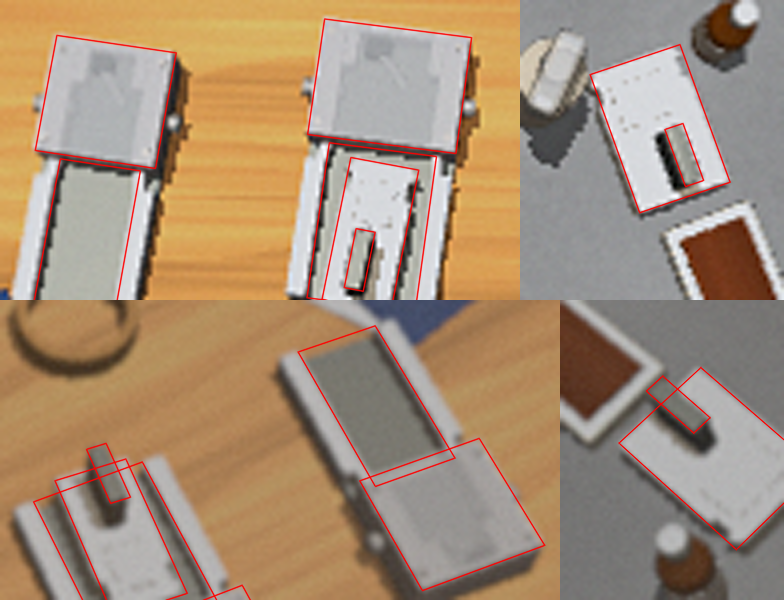

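```bash
cat > go.py <<'E'
import sys,numpy as np
from workcell import telemetry
from scipy.spatial.transform import Rotation as R
def show():
    s=telemetry.state(); print("t",s["t"],"pos",np.round(s["position"],4),"rot",np.round(s["tcp_rot"],2),"j",np.round(s["joint_pos"],1),"F",np.round(s["force"],1),"op",round(s["opening"],3),"gf",round(s["gripper_force"],1)); return s
def to(x,y,z,yaw):
    s=show(); A=R.from_euler("xyz",s["tcp_rot"],degrees=True); B=R.from_euler("xyz",[180,0,yaw],degrees=True)
    print("turn",np.round((A.inv()*B).as_rotvec(),4),"shift in present axes mm",np.round(A.inv().apply(np.array([x,y,z])-s["position"])*1e3,1),"in turned axes",np.round(B.inv().apply(np.array([x,y,z])-s["position"])*1e3,1))
if len(sys.argv)>4: to(*map(float,sys.argv[1:5]))
elif sys.argv[0].endswith("go.py"): show()
E
python3 - <<'E'
from fit import *
# other obstacles, base pixel guesses in 800x600 frame (top)
c=C["top"]
def ray(n,px,z):
    c=C[n];u=cv2.undistortPoints(np.array([[px]],float),c["K"],np.array(c["distortion"]))[0,0];W=c["world_from_camera"];d=W[:3,:3]@[u[0],u[1],1];o=W[:3,3];return np.round((o+d*(z-o[2])/d[2])[:2],3)
for k,p,z in(("tall cap",(213*.7,313*.7),.16),("spray head",(475*.7,250*.7),.15),("dropper cap",(381-.0,158.),.1),("jar",(145*.7,285*.7),.12),("tape",(307*.7,322*.7),.025)): print(k,ray("top",p,z))
for k,p,z in(("tall cap",(501*.7,182*.7),.16),("spray",(300*.7,345*.7),.15),("dropper",(120+240/5,225+372/5),.1)): print(k,ray("scene",p,z))
E
```

```text
tall cap [0.394 0.297]
spray head [ 0.528 -0.19 ]
dropper cap [ 0.59  -0.335]
jar [0.448 0.445]
tape [0.39  0.138]
tall cap [0.395 0.295]
spray [ 0.526 -0.19 ]
dropper [ 0.591 -0.336]
```

apply_moves(series=[[0, 0, 0.148, 0, 0, 0, 50], [0, 0, 0.148, 0, 0, 0, 50], [0, 0, 0.149, 0, 0, 0, 50], [0, 0, 0, 0, 0, 0, 50]])

```text
t: 0.5
position: [0.154, -0.5016, 0.2137]
tcp_rot: [-180.0, 0.0, -8.5]
force: [-0.8, 0.1, 0.4]
opening: 0.586
gripper_force: 0.0
```

```bash
python3 go.py 0.542 0.073 0.16 -8.5
```

```text
t 0.5 pos [ 0.154  -0.5016  0.2137] rot [-1.7995e+02  2.0000e-02 -8.4600e+00] j [-72.9   7.2  -2.3  80.5   0.  115.5] F [-0.8  0.1  0.4] op 0.586 gf 0.0
turn [-0.0009  0.0004  0.0007] shift in present axes mm [ 299.3 -625.4   54.1] in turned axes [ 298.8 -625.7   53.7]
```

apply_moves(series=[[0, 0, -0.1496, 0, 0, 0, 50], [0, 0, -0.1496, 0, 0, 0, 50], [0, 0, -0.1496, 0, 0, 0, 50], [0, 0, -0.1496, 0, 0, 0, 50], [0, 0, -0.1496, 0, 0, 0, 50]])

```text
t: 1.0
position: [0.154, -0.5017, 0.2138]
tcp_rot: [-180.0, -0.0, 35.0]
force: [1.1, 0.3, 1.0]
opening: 0.584
gripper_force: 0.0
```

apply_moves(series=[[0, 0, -0.1496, 0, 0, 0, 50], [0, 0, -0.1496, 0, 0, 0, 50], [0, 0, -0.1496, 0, 0, 0, 50], [0, 0, -0.1496, 0, 0, 0, 50], [0, 0, -0.1496, 0, 0, 0, 50]])

```text
t: 1.5
position: [0.154, -0.5017, 0.2138]
tcp_rot: [-180.0, -0.0, 77.9]
force: [0.2, -0.7, -0.3]
opening: 0.589
gripper_force: 0.0
```

apply_moves(series=[[0, 0, -0.1496, 0, 0, 0, 50], [0, 0, -0.1496, 0, 0, 0, 50], [0, 0, -0.1496, 0, 0, 0, 50], [0, 0, -0.1496, 0, 0, 0, 50], [0, 0, -0.1496, 0, 0, 0, 50]])

```text
t: 2.0
position: [0.154, -0.5017, 0.2138]
tcp_rot: [180.0, -0.0, 120.7]
force: [0.5, 0.4, -0.0]
opening: 0.586
gripper_force: 0.0
```

apply_moves(series=[[0, 0, -0.1496, 0, 0, 0, 50], [0, 0, -0.1496, 0, 0, 0, 50], [0, 0, -0.1496, 0, 0, 0, 50], [0, 0, -0.1496, 0, 0, 0, 50], [0, 0, -0.1496, 0, 0, 0, 50]])

```text
t: 2.5
position: [0.154, -0.5017, 0.2138]
tcp_rot: [180.0, -0.0, 163.6]
force: [0.3, 0.3, -0.1]
opening: 0.589
gripper_force: 0.0
```

apply_moves(series=[[0, 0, -0.1496, 0, 0, 0, 50], [0, 0, 0, -15, 30, 0, 50], [0, 0, 0, -19, 40, 0, 50], [0, 0, 0, -19, 40, 0, 50], [0, 0, 0, -19, 40, 0, 50]])

```text
t: 3.0
position: [0.2477, -0.3626, 0.2138]
tcp_rot: [180.0, -0.0, 171.7]
force: [0.9, 0.1, 0.5]
opening: 0.585
gripper_force: 0.0
```

apply_moves(series=[[0, 0, 0, -19, 40, 0, 50], [0, 0, 0, -19, 40, 0, 50], [0, 0, 0, -19, 40, 0, 50], [0, 0, 0, -19, 40, 0, 50], [0, 0, 0, -19, 40, 0, 50]])

```text
t: 3.5
position: [0.3711, -0.1785, 0.2141]
tcp_rot: [-180.0, 0.0, 171.8]
force: [0.9, -1.2, 0.0]
opening: 0.59
gripper_force: 0.0
```

apply_moves(series=[[0, 0, 0, -19, 40, 0, 50], [0, 0, 0, -19, 40, 0, 50], [0, 0, 0, -19, 40, 0, 50], [0, 0, 0, -19, 40, 0, 50], [0, 0, 0, -19, 40, 0, 50]])

```text
t: 4.0
position: [0.4945, 0.0056, 0.214]
tcp_rot: [-180.0, 0.0, 171.8]
force: [1.1, -1.6, -0.4]
opening: 0.586
gripper_force: 0.0
```

```bash
python3 go.py 0.542 0.073 0.052 171.5
```

```text
t 4.0 pos [0.4945 0.0056 0.214 ] rot [-179.99    0.    171.83] j [ 0.7  3.9 -6.  80.1 -0.   8.8] F [ 1.1 -1.6 -0.4] op 0.586 gf 0.0
turn [-0.0002  0.0001  0.0058] shift in present axes mm [-37.4  73.5 162. ] in turned axes [-37.   73.7 162. ]
```

apply_moves(series=[[0, 0, 0.006, 0, 0, 0, 50], [0, 0, 0, -18, 37, 0, 50], [0, 0, 0, -19, 36.5, 30, 50], [0, 0, 0, 0, 0, 40, 50], [0, 0, 0, 0, 0, 30, 50]])

```text
t: 4.5
position: [0.5408, 0.0707, 0.1121]
tcp_rot: [-180.0, -0.1, 171.5]
force: [-0.7, -0.5, 0.3]
opening: 0.584
gripper_force: 0.0
```

apply_moves(series=[[0, 0, 0, 0, 0, 25, 50], [0, 0, 0, 0, 0, 20, 50], [0, 0, 0, 0, 0, 10, 50], [0, 0, 0, 0, 0, 6, 50], [0, 0, 0, 0, 0, 0, 50]])

```text
t: 5.0
position: [0.541, 0.0698, 0.0535]
tcp_rot: [-180.0, -0.0, 171.3]
force: [-0.1, -0.7, 0.5]
opening: 0.586
gripper_force: 0.0
```

```bash
python3 go.py 0.542 0.073 0.052 171.5; python3 - <<'E'
from workcell import vision
import cv2,pickle,numpy as np
o=[]
for n,(x,y,w,h) in(("top",(190,90,100,110)),("scene",(260,150,100,110))):
    c=vision.capture(n); o.append(cv2.resize(c["img"][y:y+h,x:x+w,::-1],None,fx=4,fy=4,interpolation=cv2.INTER_CUBIC))
cv2.imwrite("pics/g1.png",np.hstack(o))
E
```

```text
t 5.0 pos [0.541  0.0698 0.0535] rot [-1.7999e+02 -3.0000e-02  1.7126e+02] j [  7.4  12.2 -16.7  61.1  -0.   16.1] F [-0.1 -0.7  0.5] op 0.586 gf 0.0
turn [-0.0002 -0.0006 -0.0042] shift in present axes mm [-0.5  3.3  1.5] in turned axes [-0.5  3.3  1.5]
```

View pics/g1.png

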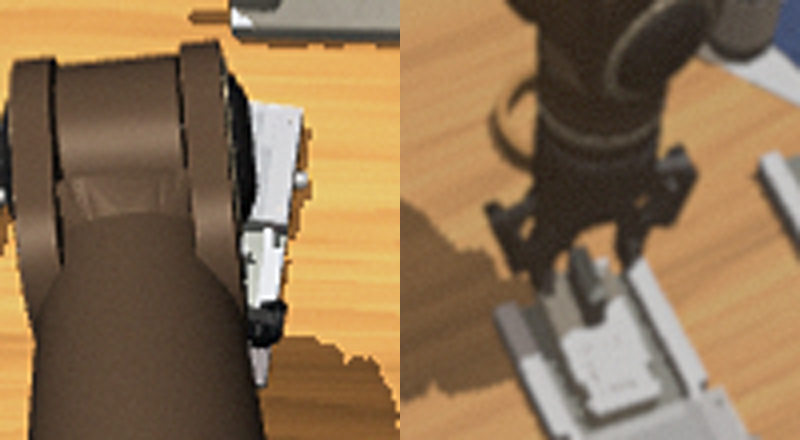

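The rib stands between the open fingers, at (590,275) in the right half, roughly centred. I'll shift 3 mm, close and lift.

apply_moves(series=[[0, 0, 0, 0, 3, 1.5, 50], [0, 0, 0, 0, 0, 0, 0], [0, 0, 0, 0, 0, 0, 0], [0, 0, 0, 0, 0, 0, 0], [0, 0, 0, 0, 0, 0, 0]])

```text
t: 5.6
position: [0.5419, 0.0732, 0.0527]
tcp_rot: [180.0, 0.0, 171.2]
force: [0.1, 0.0, 3.1]
opening: 0.124
gripper_force: 58.6
```

apply_moves(series=[[0, 0, 0, 0, 0, 0, 0], [0, 0, 0, 0, 0, -5, 0], [0, 0, 0, 0, 0, -10, 0], [0, 0, 0, 0, 0, -20, 0], [0, 0, 0, 0, 0, -20, 0]])

```text
t: 6.1
position: [0.5411, 0.073, 0.1076]
tcp_rot: [-180.0, -0.1, 171.2]
force: [0.1, 0.1, -1.5]
opening: 0.126
gripper_force: 58.7
```

```bash
python3 go.py 0.542 0.073 0.052 171.5
```

```text
t 6.1 pos [0.5411 0.073  0.1076] rot [-1.7997e+02 -8.0000e-02  1.7122e+02] j [  7.7  10.7 -11.5  67.8  -0.   16.5] F [ 0.1  0.1 -1.5] op 0.126 gf 58.7
turn [-0.0005 -0.0014 -0.0049] shift in present axes mm [-0.9  0.2 55.6] in turned axes [-0.9  0.1 55.6]
```

```bash
python3 go.py 0.5261 0.2884 0.11 172.78
```

```text
t 6.1 pos [0.5411 0.073  0.1076] rot [-1.7997e+02 -8.0000e-02  1.7122e+02] j [  7.7  10.7 -11.5  67.8  -0.   16.5] F [ 0.1  0.1 -1.5] op 0.126 gf 58.7
turn [-0.0004 -0.0014 -0.0272] shift in present axes mm [ 47.7 210.6  -2.4] in turned axes [ 42.  211.8  -2.4]
```

apply_moves(series=[[0, 0, -0.027, 0, 0, -10, 0], [0, 0, 0, 4, 15, 0, 0], [0, 0, 0, 5, 25, 0, 0], [0, 0, 0, 6, 30, 0, 0], [0, 0, 0, 6, 35, 0, 0]])

```text
t: 6.6
position: [0.5332, 0.181, 0.1162]
tcp_rot: [-180.0, -0.1, 172.7]
force: [0.8, -0.2, -3.3]
opening: 0.128
gripper_force: 58.7
```

apply_moves(series=[[0, 0, 0, 6, 35, 0, 0], [0, 0, 0, 6, 30, 0, 0], [0, 0, 0, 5, 25, 0, 0], [0, 0, 0, 4, 16, 8, 0], [0, 0, 0, 0, 0, 0, 0]])

```text
t: 7.1
position: [0.525, 0.2895, 0.1067]
tcp_rot: [-179.9, -0.2, 172.9]
force: [0.3, -0.7, -3.0]
opening: 0.122
gripper_force: 58.7
```

```bash
python3 go.py 0.5261 0.2884 0.055 172.78
```

```text
t 7.1 pos [0.525  0.2895 0.1067] rot [-1.7992e+02 -1.6000e-01  1.7295e+02] j [28.9 16.5 -4.3 69.4  0.  35.9] F [ 0.3 -0.7 -3. ] op 0.122 gf 58.7
turn [-0.0014 -0.0028  0.0029] shift in present axes mm [-1.4 -0.9 51.7] in turned axes [-1.2 -1.  51.7]
```

apply_moves(series=[[0, 0, 0.003, -1, -1, 15, 0], [0, 0, 0, 0, 0, 15, 0], [0, 0, 0, 0, 0, 12, 0], [0, 0, 0, 0, 0, 8, 0], [0, 0, 0, 0, 0, 3, 0]])

```text
t: 7.6
position: [0.5269, 0.2858, 0.0549]
tcp_rot: [-179.9, -0.1, 172.6]
force: [-0.4, -0.8, -2.0]
opening: 0.122
gripper_force: 58.7
```

```bash
python3 go.py 0.5261 0.2884 0.054 172.78
```

```text
t 7.6 pos [0.5269 0.2858 0.0549] rot [-1.7993e+02 -9.0000e-02  1.7256e+02] j [28.5 17.7 -9.2 63.1 -0.  35.9] F [-0.4 -0.8 -2. ] op 0.122 gf 58.7
turn [-0.0012 -0.0015 -0.0038] shift in present axes mm [1.1 2.5 0.9] in turned axes [1.1 2.5 0.9]
```

apply_moves(series=[[0, 0, 0, 0, 0, 0, 0], [0, 0, 0, 0, 0, 0, 0]])

```text
t: 7.8
position: [0.5278, 0.2867, 0.0567]
tcp_rot: [180.0, 0.0, 172.6]
force: [0.1, 0.1, -1.5]
opening: 0.122
gripper_force: 58.7
```

```bash
python3 go.py 0.5261 0.2884 0.054 172.78
```

```text
t 7.8 pos [0.5278 0.2867 0.0567] rot [1.7997e+02 4.0000e-02 1.7259e+02] j [28.5 17.7 -9.1 63.2  0.  35.9] F [ 0.1  0.1 -1.5] op 0.122 gf 58.7
turn [ 0.0005  0.0007 -0.0033] shift in present axes mm [1.9 1.5 2.7] in turned axes [1.9 1.5 2.7]
```

apply_moves(series=[[0, 0, -0.003, 0, 1.5, 2.5, 0], [0, 0, 0, -8, 0, 0, 0], [0, 0, 0, -8, 0, 0, 0], [0, 0, 0, -8, 0, 0, 0], [0, 0, 0, 0, 0, 0, 0]])

```text
t: 8.3
position: [0.5529, 0.2849, 0.0536]
tcp_rot: [180.0, 0.0, 172.7]
force: [0.8, 0.5, -1.4]
opening: 0.126
gripper_force: 58.7
```

```bash
cat > dk.py <<'E'
import sys,numpy as np
from go import telemetry
i=int(sys.argv[1]); v=np.load("poses.npy")[i]
s=telemetry.state(); c,sn=np.cos(v[2]),np.sin(v[2]); M=np.array([[c,sn],[-sn,c]])
print("grip in dock mm",np.round(M@(s["position"][:2]-v[:2])*1e3,1),"z",round(s["position"][2]*1e3,1),"dyaw",round((s["tcp_rot"][2]-np.degrees(v[2])+90)%180-90,2),"F dock",np.round(M@s["force"][:2],1),round(s["force"][2],1),"op",round(s["opening"],3),"T",np.round(s["torque"],2))
E
python3 dk.py 0
```

```text
grip in dock mm [-56.9  -0. ] z 53.6 dyaw -0.06 F dock [0.7 0.6] -1.4 op 0.126 T [0.   0.02 0.02]
```

apply_moves(series=[[0, 0, 0, -6, 0, 0, 0], [0, 0, 0, -6, 0, 0, 0], [0, 0, 0, -5, 0, 0, 0], [0, 0, 0, -5, 0, 0, 0], [0, 0, 0, 0, 0, 0, 0]])

```text
t: 8.8
position: [0.574, 0.2822, 0.0535]
tcp_rot: [180.0, 0.0, 172.7]
force: [-0.3, 1.0, -1.2]
opening: 0.124
gripper_force: 58.7
```

```bash
python3 dk.py 0
```

```text
grip in dock mm [-35.7  -0.1] z 53.5 dyaw -0.03 F dock [-0.4  1. ] -1.2 op 0.124 T [-0.04  0.01 -0.03]
```

apply_moves(series=[[0, 0, 0, -4, 0, 0, 0], [0, 0, 0, -4, 0, 0, 0], [0, 0, 0, -4, 0, 0, 0], [0, 0, 0, -4, 0, 0, 0], [0, 0, 0, 0, 0, 0, 0]])

```text
t: 9.3
position: [0.589, 0.2805, 0.0538]
tcp_rot: [180.0, -0.0, 172.8]
force: [-1.1, 0.6, -0.6]
opening: 0.121
gripper_force: 58.9
```

```bash
python3 dk.py 0
```

```text
grip in dock mm [-20.6   0.2] z 53.8 dyaw 0.01 F dock [-1.2  0.4] -0.6 op 0.121 T [0.22 0.29 0.03]
```

apply_moves(series=[[0, 0, 0, -3, 0, 0, 0], [0, 0, 0, -3, 0, 0, 0], [0, 0, 0, 0, 0, 0, 0]])

```text
t: 9.6
position: [0.5956, 0.2795, 0.0536]
tcp_rot: [180.0, 0.0, 172.8]
force: [-0.9, 1.3, -0.9]
opening: 0.123
gripper_force: 58.9
```

```bash
python3 dk.py 0
```

```text
grip in dock mm [-13.9   0. ] z 53.6 dyaw -0.02 F dock [-1.1  1.2] -0.9 op 0.123 T [0.19 0.27 0.05]
```

apply_moves(series=[[0, 0, 0, -2, 0, 0, 0], [0, 0, 0, 0, 0, 0, 0]])

```text
t: 9.8
position: [0.596, 0.2794, 0.0536]
tcp_rot: [180.0, -0.1, 172.8]
force: [-4.8, 1.4, 1.7]
opening: 0.121
gripper_force: 59.4
```

```bash
python3 dk.py 0
```

```text
grip in dock mm [-13.5  -0. ] z 53.6 dyaw 0.01 F dock [-5.   0.8] 1.7 op 0.121 T [0.35 1.21 0.02]
```

apply_moves(series=[[0, 0, 0, -2, 0, 0, 0], [0, 0, 0, 0, 0, 0, 0], [0, 0, 0, 0, 0, 0, 0]])

```text
t: 10.1
position: [0.5961, 0.2795, 0.0537]
tcp_rot: [180.0, -0.3, 172.8]
force: [-11.9, 2.2, 6.1]
opening: 0.123
gripper_force: 60.0
```

```bash
python3 dk.py 0
```

```text
grip in dock mm [-13.4   0. ] z 53.7 dyaw 0.05 F dock [-12.    0.7] 6.1 op 0.123 T [ 0.41  2.5  -0.02]
```

apply_moves(series=[[0, 0, 0, -3, 0, 0, 0], [0, 0, 0, 0, 0, 0, 0], [0, 0, 0, 0, 0, 0, 0]])

```text
t: 10.4
position: [0.5963, 0.2795, 0.0538]
tcp_rot: [180.0, -0.6, 172.9]
force: [-20.9, 3.4, 10.6]
opening: 0.12
gripper_force: 61.0
```

```bash
python3 dk.py 0
```

```text
grip in dock mm [-13.2   0.1] z 53.8 dyaw 0.1 F dock [-21.2   0.8] 10.6 op 0.12 T [0.63 4.48 0.07]
```

apply_moves(series=[[0, 0, 0, 7, 0, 0, 0], [0, 0, 0, 0, 0, 0, 0], [0, 0, 0, 0, 0, 0, 50], [0, 0, 0, 0, 0, 0, 50], [0, 0, 0, 0, 0, 0, 50]])

```text
t: 10.9
position: [0.5957, 0.2793, 0.0538]
tcp_rot: [180.0, 0.0, 172.7]
force: [0.3, 0.3, -0.6]
opening: 0.588
gripper_force: 0.0
```

```bash
python3 dk.py 0
```

```text
grip in dock mm [-13.7  -0.2] z 53.8 dyaw -0.04 F dock [0.3 0.3] -0.6 op 0.588 T [-0.02  0.01  0.05]
```

apply_moves(series=[[0, 0, 0, 0, 0, -10, 50], [0, 0, 0, 0, 0, -25, 50], [0, 0, 0, 0, 0, -40, 50], [0, 0, -0.11, 0, 0, -45, 50], [0, 0, -0.12, 0, 0, -40, 50]])

```text
t: 11.4
position: [0.5952, 0.2793, 0.2168]
tcp_rot: [180.0, 0.1, -173.8]
force: [1.3, 0.2, -0.4]
opening: 0.585
gripper_force: 0.0
```

apply_moves(series=[[0, 0, -0.12, 0, 0, -10, 50], [0, 0, -0.128, 0, 0, 0, 50], [0, 0, 0, 0, 0, 0, 50]])

```text
t: 11.7
position: [0.5955, 0.2796, 0.2252]
tcp_rot: [180.0, 0.1, -159.8]
force: [0.9, 0.1, -0.2]
opening: 0.585
gripper_force: 0.0
```

```bash
python3 go.py 0.4927 -0.2994 0.12 -159.86
```

```text
t 11.7 pos [0.5955 0.2796 0.2252] rot [ 1.8000e+02  1.2000e-01 -1.5983e+02] j [25.1 22.3 18.6 86.2 -0.   5. ] F [ 0.9  0.1 -0.2] op 0.585 gf 0.0
turn [0.     0.0022 0.0005] shift in present axes mm [ 296.4 -508.   104.5] in turned axes [ 295.9 -508.1  105.2]
```

apply_moves(series=[[0, 0, 0, 10, -18, 0, 50], [0, 0, 0, 20, -35, 0, 50], [0, 0, 0, 23, -40, 0, 50], [0, 0, 0, 23, -40, 0, 50], [0, 0, 0, 23, -40, 0, 50]])

```text
t: 12.2
position: [0.561, 0.0814, 0.2235]
tcp_rot: [-180.0, -0.0, -160.0]
force: [-0.1, -0.0, -0.1]
opening: 0.587
gripper_force: 0.0
```

apply_moves(series=[[0, 0, 0, 23, -40, 0, 50], [0, 0, 0, 23, -40, 0, 50], [0, 0, 0, 23, -40, 0, 50], [0, 0, 0, 23, -40, 0, 50], [0, 0, 0, 23, -40, 0, 50]])

```text
t: 12.7
position: [0.5219, -0.1462, 0.2237]
tcp_rot: [-180.0, -0.0, -160.0]
force: [0.3, -0.1, -0.0]
opening: 0.586
gripper_force: 0.0
```

apply_moves(series=[[0, 0, 0, 23, -40, 0, 50], [0, 0, 0, 23, -40, 0, 50], [0, 0, 0, 21, -35, 0, 50], [0, 0, 0, 15, -20, 0, 50], [0, 0, 0, 0, 0, 0, 50]])

```text
t: 13.2
position: [0.491, -0.3022, 0.2231]
tcp_rot: [180.0, -0.1, -160.3]
force: [0.4, 0.6, -0.3]
opening: 0.587
gripper_force: 0.0
```

```bash
python3 go.py 0.4927 -0.2994 0.046 -159.86; python3 - <<'E'
from workcell import vision
import cv2,numpy as np
c=vision.capture("top"); s=vision.capture("scene")
f=lambda i,x,y,w,h:cv2.resize(i["img"][y:y+h,x:x+w,::-1],(w*5,h*5),interpolation=cv2.INTER_CUBIC)
cv2.imwrite("pics/n1.png",np.hstack([f(c,150,105,70,90),f(s,345,170,80,90)]))
E
```

```text
t 13.2 pos [ 0.491  -0.3022  0.2231] rot [ 1.7998e+02 -7.0000e-02 -1.6027e+02] j [-31.6  13.    5.8  82.9  -0.  -51.3] F [ 0.4  0.6 -0.3] op 0.587 gf 0.0
turn [ 0.0003 -0.0012 -0.0072] shift in present axes mm [ -2.8   2.  177.1] in turned axes [ -2.6   2.  177.1]
```

View pics/n1.png

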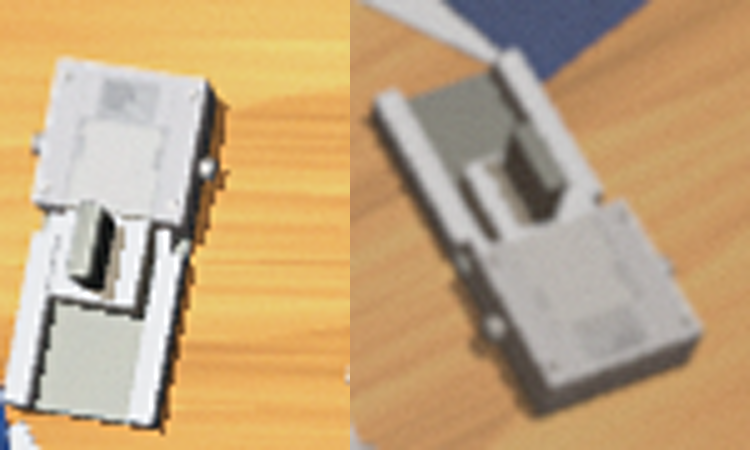

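The narrow cassette is home: its nose shows under the cover at (120,125) in the left half, the lever is pushed away, and the rib is outside at (90,245). Next I'll grasp the wide one.

apply_moves(series=[[0, 0, -0.007, -2.5, 2, 20, 50], [0, 0, 0, 0, 0, 40, 50], [0, 0, 0, 0, 0, 40, 50], [0, 0, 0, 0, 0, 30, 50], [0, 0, 0, 0, 0, 20, 50]])

```text
t: 13.8
position: [0.4932, -0.2943, 0.0712]
tcp_rot: [179.9, -0.1, -159.4]
force: [-0.2, -0.7, -0.3]
opening: 0.585
gripper_force: 0.0
```

apply_moves(series=[[0, 0, 0, 0, 0, 13, 50], [0, 0, 0, 0, 0, 8, 50], [0, 0, 0, 0, 0, 4, 50], [0, 0, 0, 0, 0, 0, 50], [0, 0, 0, 0, 0, 0, 50]])

```text
t: 14.3
position: [0.4945, -0.2969, 0.0496]
tcp_rot: [-179.9, 0.1, -159.4]
force: [-0.1, -1.1, 0.8]
opening: 0.584
gripper_force: 0.0
```

```bash
python3 go.py 0.4927 -0.2994 0.047 -159.86
```

```text
t 14.3 pos [ 0.4945 -0.2969  0.0496] rot [-1.7993e+02  5.0000e-02 -1.5945e+02] j [-31.   15.4 -13.   61.4   0.  -51.5] F [-0.1 -1.1  0.8] op 0.584 gf 0.0
turn [-0.0012  0.001   0.0072] shift in present axes mm [ 2.6 -1.7  2.6] in turned axes [ 2.6 -1.7  2.6]
```

apply_moves(series=[[0, 0, 0.007, 2.5, -1.5, 2, 50], [0, 0, 0, 0, 0, 0, 50], [0, 0, 0, 0, 0, 0, 0], [0, 0, 0, 0, 0, 0, 0], [0, 0, 0, 0, 0, 0, 0]])

```text
t: 14.8
position: [0.4925, -0.2992, 0.0472]
tcp_rot: [-179.9, 0.0, -159.8]
force: [-0.1, -1.2, 0.7]
opening: 0.075
gripper_force: 0.0
```

apply_moves(series=[[0, 0, 0, 0, 0, 0, 0], [0, 0, 0, 0, 0, 0, 0], [0, 0, 0, 0, 0, 0, 0]])

```text
t: 15.1
position: [0.4923, -0.299, 0.0469]
tcp_rot: [-180.0, 0.0, -159.8]
force: [0.2, -0.1, 3.4]
opening: 0.002
gripper_force: 1.3
```

```bash
python3 go.py 0.4927 -0.2994 0.047 -159.86
```

```text
t 15.1 pos [ 0.4923 -0.299   0.0469] rot [-1.7998e+02  1.0000e-02 -1.5984e+02] j [-31.3  15.5 -13.3  61.1  -0.  -51.4] F [ 0.2 -0.1  3.4] op 0.002 gf 1.3
turn [-0.0004  0.0003  0.0003] shift in present axes mm [-0.3 -0.5 -0.1] in turned axes [-0.3 -0.5 -0.1]
```

The fingers shut on nothing, so I'll look.

```bash
python3 - <<'E'
from workcell import vision
import cv2,numpy as np,pickle
f=lambda i,x,y,w,h,k:cv2.resize(i["img"][y:y+h,x:x+w,::-1],(w*k,h*k),interpolation=cv2.INTER_CUBIC)
a={n:vision.capture(n) for n in("top","scene")}
for n in a: pickle.dump(a[n],open(f"pics/{n}1.pkl","wb"))
o=pickle.load(open("pics/scene0.pkl","rb"))
cv2.imwrite("pics/m1.png",np.hstack([f(a["top"],300,140,100,100,4),f(a["scene"],110,210,100,100,4)]))
E
```

```text
(no output)
```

View pics/m1.png

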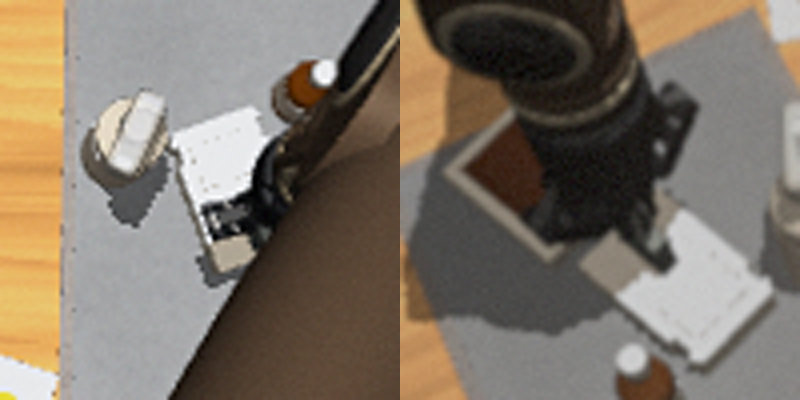

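apply_moves(series=[[0, 0, 0, 0, 0, 0, 50], [0, 0, 0, 0, 0, 0, 50], [0, 0, 0, 0, 0, -10, 50], [0, 0, 0, 0, 0, -30, 50], [0, 0, 0, 0, 0, -40, 50]])

```text
t: 15.7
position: [0.4906, -0.298, 0.1258]
tcp_rot: [179.8, -0.2, -159.8]
force: [0.5, 0.1, 0.5]
opening: 0.589
gripper_force: 0.0
```

apply_moves(series=[[0, 0, 0, 0, 0, -40, 50], [0, 0, 0, 20, 0, -30, 50], [0, 0, 0, 40, 0, 0, 50], [0, 0, 0, 40, 0, 0, 50], [0, 0, 0, 40, 0, 0, 50]])

```text
t: 16.2
position: [0.3595, -0.3473, 0.1973]
tcp_rot: [-180.0, 0.0, -159.8]
force: [-0.5, -0.3, -0.0]
opening: 0.588
gripper_force: 0.0
```

```bash
python3 go.py; cat > cap2.py <<'E'
from workcell import vision
from fit import *
import sys
a={n:vision.capture(n) for n in("top","scene")}
for n in a: pickle.dump(a[n],open(f"pics/{n}2.pkl","wb"))
n="scene"; A=C[n]["img"].astype(int);B=a[n]["img"].astype(int)
d=np.abs(A-B).max(2)[225:325,120:210]>40
k,l,st,ce=cv2.connectedComponentsWithStats(d.astype(np.uint8))
for i in range(1,k):
    if st[i,4]>8: print("scene diff",st[i],ce[i])
n="top"; A=C[n]["img"].astype(int);B=a[n]["img"].astype(int)
d=np.abs(A-B).max(2)[148:248,318:398]>40
k,l,st,ce=cv2.connectedComponentsWithStats(d.astype(np.uint8))
for i in range(1,k):
    if st[i,4]>8: print("top diff",st[i],ce[i])
f=lambda i,x,y,w,h,k:cv2.resize(i["img"][y:y+h,x:x+w,::-1],(w*k,h*k),interpolation=cv2.INTER_CUBIC)
cv2.imwrite("pics/m2.png",np.hstack([f(a["top"],318,148,80,100,5),f(a["scene"],120,225,80,100,5)]))
E
python3 cap2.py
```

```text
t 16.2 pos [ 0.3595 -0.3473  0.1973] rot [-1.7997e+02  1.0000e-02 -1.5979e+02] j [-44.    4.5  -7.4  78.1  -0.  -64.2] F [-0.5 -0.3 -0. ] op 0.588 gf 0.0
scene diff [  0   0  16  24 191] [6.27748691 9.96858639]
top diff [ 63  84  17  16 171] [72.57894737 92.61403509]
```

```bash
python3 - <<'E'
from fit import *
v=np.load("poses.npy")[3]
for n in("top","scene"):
    print(n,"TCP",proj(n,[[.4923,-.299,.047],[.4923,-.299,.1]]).round(1).tolist(),"center top",proj(n,[[v[0],v[1],.025]]).round(1).tolist())
    for z in(.025,.065):
        P=[[v[0]+np.cos(v[2])*x-np.sin(v[2])*y,v[1]+np.sin(v[2])*x+np.cos(v[2])*y,z] for x,y in((-.005,.007),(-.005,-.007),(-.049,-.007),(-.049,.007))]
        print(" rib z",z,proj(n,P).round(1).tolist())
g=C["top"]["img"].mean(2).astype(int)
print(g[182:208:2,350:378])
g=C["scene"]["img"].mean(2).astype(int)
print(g[256:284:2,156:184])
E
```

```text
top TCP [[364.0, 194.2], [368.2, 191.7]] center top [[359.5, 186.6]]
 rib z 0.025 [[357.9, 188.9], [362.2, 187.4], [367.2, 201.2], [362.8, 202.7]]
 rib z 0.065 [[360.7, 186.9], [365.2, 185.4], [370.4, 199.6], [365.9, 201.2]]
scene TCP [[170.4, 268.4], [166.5, 259.3]] center top [[179.0, 278.6]]
 rib z 0.025 [[179.7, 275.5], [175.7, 279.3], [164.2, 269.0], [168.1, 265.3]]
 rib z 0.065 [[177.0, 268.9], [172.9, 272.8], [161.1, 262.3], [165.2, 258.5]]
[[216 218 217 217 217 217 215 217 218 216 219 217 220 219 217 217 216 218
  218 219 196 141 146 149 149 149 146 144]
 [186 219 216 217 216 216 217 218 211 191 218 214 217 220 219 218 218 213
  216 219 209 172 144 146 144 145 145 146]
 [217 219 212 180 190 218 215 218 217 219 221 222 207 151 160 188 222 218
  217 216 219 206 171 146 144 145 144 147]
 [218 213 218 217 217 215 218 221 211 121  60 107 186 163 151 145 173 220
  219 219 217 219 205 157 146 149 146 144]
 [217 216 215 217 215 218 217 222 201  17  23  53 133 170 157 154 148 158
  220 217 216 218 217 198 143 146 146 147]
 [218 219 218 217 216 216 216 218 206 100  23  30  83 165 166 1
[... 1812 characters left out ...]
121 132 153 172 183 183 185 178 161 133 119 100  65  47  39  55  80  96
   76  51  45  83 144 180 182 180 179 177]
 [165 177 183 181 182 182 180 185 180 182 179 160 123  97  73  51  37  38
   44  47  42  42  85 149 179 183 179 182]
 [177 186 182 182 179 180 179 182 179 181 183 178 164 157 131 108  84  65
   45  41  43  65 117 163 183 180 182 181]
 [108 147 175 181 182 182 181 180 180 183 180 182 181 181 177 164 156 132
  112 103 118 156 179 187 182 179 179 179]
 [ 77  69  99 137 170 182 183 180 181 182 179 181 179 178 180 182 181 180
  181 179 181 182 183 179 180 180 180 181]
 [117 109 100  75  87 125 156 179 182 181 180 180 180 181 177 177 180 180
  180 181 181 178 182 179 179 182 181 180]]
```

View pics/m2.png

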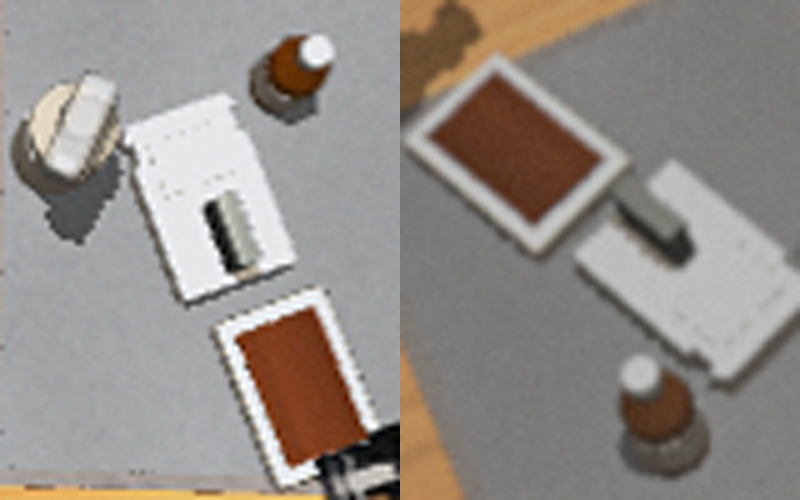

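The cassette and its rib are unmoved at the same pixels: rib at (235,230) in the top half and (655,215) in the scene half. My picture allowance is used up, so I'll check the failed grasp numerically from the saved frames.

```bash
python3 - <<'E'
from fit import *
L=lambda n:pickle.load(open(f"pics/{n}.pkl","rb"))["img"]
ch=" .:-=+*#%@"
def asc(n,x0,x1,y0,y1):
    g=L(n).mean(2); print(n,x0,y0)
    for y in range(y0,y1): print(y,"".join(ch[min(9,int(g[y,x]/23))] for x in range(x0,x1)))
asc("top1",345,385,182,212)
asc("scene1",145,200,245,290)
for n in("top","scene"): print(n,proj(n,[[.4923,-.299,z] for z in(.033,.047,.1,.15)]).round(0).tolist())
E
```

```text
top1 345 182
182 @@@@@@@@@@@@@@@@@@:  .:  .:-:. ...:.....
183 #@@@@@@@@@@@@@@@@%.  .:  .:::.. .......:
184 +@@@@@@@@@@@@@@@@@   .: ..:.. ........::
185 =%@@@@@@@@@@@@@@@#   .: .:..  .......:.:
186 =#@@@@@@%@@@@@@@@#      .::.   ......:::
187 =+@@@@%@@@@@@@@@*:  .:   :-    ......:::
188 ==%@@@@@@@@@@@*:.   .::. .-:  .....:::::
189 *-+@@@@@@@@@%+.      ::.  := ......:::::
190 #==%@@%***+#:.       .:   .:.......:::::
191 #*=%@+--...++.:-..    . .  .....::::::::
192 ##=+@=.:...-----..      ........::.:::::
193 ##==#=.=*--------.        ......::::::::
194 ##*-*@-+%:-----:..        .....:::::::::
195 ###=+@+-**--::.          ......:::::::::
196 ###*=##:+%. :=:    ..    .....:.::::::::
197 ###*-*@.:-. .-*    .--: .....:::::::::::
198 ###*==#= .:   :-: ..:-:.....::::::::::::
199 ####*=%@  :-=###*-..:-.....:.:::::::::::
200 #####+*@=+######*-.........:::::::::::::
201 ####*=-*#########*........::::::::::::::
202 #####*--#########*-: .....::::::::::::::
203 ######--+#########*......::::::::::::::-
204 ###*----+########*- .....:::::::::::::::
205 ###*----=#######*=......::::::::::::::-:
206 ###
[... 2417 characters left out ...]
%%%%%%%%%%%%%%%%%%%%
281 ---------------=+++++*#%%%%%%%%%%%%%%%%%%%%%%%%%%%%%%%%
282 ----------------=++**#%%%%%%%%%%%%%%%%%%%%%%%%%%%%%%%%%
283 ------------------+#%%%%%%%%%%%%%%%%%%%%%%%%%%%%%%#%%%%
284 ------------------=*%%%%%%%%%%%%%%%%%%%%%%%%%%%%%%%%%%%
285 -------------------=#%%%%%%%%%%%%%%%%%%%%%%%%%%%%%%%%%%
286 --------------------=*%%%%%%%%%%%%%%%%%%%%%%%%%%%%%%%%#
287 -----------------===-=*#%%%%%%%%%%%%%%%%%%%%%%%%%%%%%#+
288 ---------------==+++=--+#%@%%%%%%%%%%%%%%%%%%%%%%%%%#+=
289 ---------------++++*+=--+#%%%%%%%%%%%%%%%%%%%%%%%%%#+=-
top [[363.0, 195.0], [364.0, 194.0], [368.0, 192.0], [372.0, 189.0]]
scene [[171.0, 271.0], [170.0, 268.0], [166.0, 259.0], [163.0, 250.0]]
```

```bash
python3 - <<'E'
from fit import *
from scipy.spatial.transform import Rotation as R
p=np.array([.3595,-.3473,.1973]);A=R.from_euler("xyz",[180,0,-159.8],degrees=True)
for n in("top","scene"):
    print(n,"tcp,tipL,tipR(open 50, +-25..35)",proj(n,[p]+[p+A.apply([0,s*.025,.001]) for s in(-1,1)]+[p+A.apply([0,s*.036,.001]) for s in(-1,1)]).round(1).tolist())
L=lambda n:pickle.load(open(f"pics/{n}.pkl","rb"))["img"]
ch=" .:-=+*#%@"
def asc(n,x0,x1,y0,y1):
    g=L(n).mean(2); print(n,x0,y0)
    for y in range(y0,y1): print(y,"".join(ch[min(9,int(g[y,x]/23))] for x in range(x0,x1)))
asc("top2",370,430,225,265)
asc("scene2",60,125,195,240)
E
```

```text
top tcp,tipL,tipR(open 50, +-25..35) [[395.5, 238.4], [404.5, 235.3], [386.3, 241.5], [408.5, 233.9], [382.3, 242.9]]
scene tcp,tipL,tipR(open 50, +-25..35) [[119.1, 206.2], [111.1, 213.2], [127.3, 199.8], [107.5, 216.2], [130.8, 196.9]]
top2 370 225
225 --:------:-::::::=@@@**#***#**#+:    .:..:-.:.. .--.........
226 ------------:::::-%@%********##=    .:. .=:.:  .... ..... ..
227 :--------:--:-::::%@@%**#***##+.    .:. :*::..    ...... ...
228 +:-:---------:::::+@@%+*#****#=    .:.  --.:. ......... ....
229 @:----------:-:::::%@@##****#+.    .:. .#-.:. ............. 
230 @=-----------::-:::+@@%****##=     ..  :@=:..... .. ........
231 @+:-:------::-:::::-%@@#*###+.     :.  :-........ .......   
232 @@=-:--------:--::::%@@@##*=.     .:.  :-. .   . .......   .
233 @@+:::------:---::::-%@%=.        .:.  :=.            ..    
234 @@@:---------:-::::::==.          .:.  -=.  .....           
235 @@@=-------------::::.            .:.  :-. .::-=-:.       . 
236 #@@@::-------:---:::=-            .:.  .-. .::.::=+:   .    
237 *@@@=:----------:.     .          ...  .=: .:::..::::. .    
238 
[... 4214 characters left out ...]

230 ***********+=--------------------------------------:-----=+++++++
231 ***********+=---------------------------------------------=======
232 *******++++=-----------------------------------------------------
233 ******+====------------------------------------------------------
234 *****+=----------------------------------:-----------------------
235 ****+=-------------------------------------:---------------------
236 *+**+=-------------------------------:---:-----------------------
237 ++*++=-----------------------------:-----------------------------
238 +++*+=-----------------------------:-----------------------------
239 ==+*+=------------------------:-:--------------------------------
```

```bash
python3 go.py 0.4927 -0.2994 0.046 -159.86
```

```text
t 16.3 pos [ 0.3571 -0.3479  0.1976] rot [-1.7999e+02 -6.0000e-02 -1.6008e+02] j [-44.2   4.4  -7.5  78.1  -0.1 -64.1] F [0.6 0.8 0.3] op 0.586 gf 0.0
turn [-0.0002 -0.001  -0.0038] shift in present axes mm [-144.1   -0.6  151.5] in turned axes [-144.    -1.2  151.6]
```

apply_moves(series=[[0, 0, 0, -30, 0, 0, 60], [0, 0, 0, -40, 0, 0, 60], [0, 0, 0, -40, 0, 0, 60], [0, 0, 0, -30, 0, 0, 60], [0, 0, 0, 0, 0, 0, 60]])

```text
t: 16.8
position: [0.4953, -0.2971, 0.1959]
tcp_rot: [179.9, 0.0, -159.6]
force: [0.9, -0.7, -0.0]
opening: 0.702
gripper_force: 0.0
```

```bash
python3 go.py 0.4927 -0.2994 0.046 -159.86
```

```text
t 16.8 pos [ 0.4953 -0.2971  0.1959] rot [ 1.7995e+02  3.0000e-02 -1.5962e+02] j [-31.   13.    2.4  79.5   0.1 -51.4] F [ 0.9 -0.7 -0. ] op 0.702 gf 0.0
turn [0.0009 0.0005 0.0042] shift in present axes mm [  3.3  -1.4 149.9] in turned axes [  3.2  -1.2 149.9]
```

apply_moves(series=[[0, 0, 0.003, 3, -1, 30, 60], [0, 0, 0, 0, 0, 40, 60], [0, 0, 0, 0, 0, 35, 60], [0, 0, 0, 0, 0, 25, 60], [0, 0, 0, 0, 0, 10, 60]])

```text
t: 17.3
position: [0.4877, -0.2999, 0.054]
tcp_rot: [179.8, -0.2, -160.0]
force: [0.7, 0.9, -0.6]
opening: 0.703
gripper_force: 0.0
```

apply_moves(series=[[0, 0, 0, 0, 0, 6, 60], [0, 0, 0, 0, 0, 2, 60], [0, 0, 0, 0, 0, 0, 40], [0, 0, 0, 0, 0, 0, 25], [0, 0, 0, 0, 0, 0, 25]])

```text
t: 17.8
position: [0.4902, -0.3012, 0.0497]
tcp_rot: [-179.9, 0.1, -160.0]
force: [0.4, -0.7, 0.0]
opening: 0.292
gripper_force: 0.0
```

```bash
python3 go.py 0.4927 -0.2994 0.046 -159.86
```

```text
t 17.8 pos [ 0.4902 -0.3012  0.0497] rot [-1.7993e+02  6.0000e-02 -1.6001e+02] j [-31.6  15.3 -13.2  61.4  -0.  -51.6] F [ 0.4 -0.7  0. ] op 0.292 gf 0.0
turn [-0.0013  0.001  -0.0027] shift in present axes mm [-3.   0.8  3.7] in turned axes [-3.   0.8  3.7]
```

apply_moves(series=[[0, 0, 0, 0, 0, 0, 0], [0, 0, 0, 0, 0, 0, 0]])

```text
t: 18.0
position: [0.4898, -0.3009, 0.049]
tcp_rot: [-180.0, 0.0, -160.0]
force: [-0.5, 0.6, -0.1]
opening: -0.0
gripper_force: 0.0
```

apply_moves(series=[[0, 0, 0, 0, 0, 0, 0], [0, 0, 0, 0, 0, 0, 0]])

```text
t: 18.2
position: [0.4896, -0.3009, 0.0487]
tcp_rot: [-180.0, -0.0, -160.0]
force: [0.3, 0.5, 0.1]
opening: 0.002
gripper_force: 0.0
```

```bash
python3 - <<'E'
from workcell import vision
import pickle
for n in("top","scene"): pickle.dump(vision.capture(n),open(f"pics/{n}3.pkl","wb"))
E
```

apply_moves(series=[[0, 0, 0, 0, 0, 0, 60], [0, 0, 0, 0, 0, 0, 60], [0, 0, 0, 0, 0, 0, 60], [0, 0, 0, 0, 0, 0, 60]])

```text
t: 18.7
position: [0.4896, -0.3009, 0.0486]
tcp_rot: [180.0, 0.0, -160.0]
force: [-1.0, -0.2, -0.5]
opening: 0.68
gripper_force: 0.0
```

```bash
python3 - <<'E'
from workcell import vision
import pickle
from fit import *
for n in("top","scene"): pickle.dump(vision.capture(n),open(f"pics/{n}4.pkl","wb"))
L=lambda n:pickle.load(open(f"pics/{n}.pkl","rb"))["img"].astype(int)
for n in("top","scene"):
    d=(np.abs(L(n+"3")-L(n+"4")).max(2)>30).astype(np.uint8)
    k,l,st,ce=cv2.connectedComponentsWithStats(d)
    for i in range(1,k):
        if st[i,4]>8: print(n,st[i],ce[i].round(1))
    print(proj(n,[[.4896,-.3009,z] for z in(.035,.05,.1)]).round(1).tolist())
ch=" .:-=+*#%@"
def asc(n,x0,x1,y0,y1):
    g=L(n).mean(2); print(n,x0,y0)
    for y in range(y0,y1): print(y,"".join(ch[min(9,int(g[y,x]/23))] for x in range(x0,x1)))
asc("scene3",140,195,235,282); asc("scene4",140,195,235,282)
E
```

```text
top [349 190  14  24 126] [354.4 197.6]
[[363.8, 195.7], [364.9, 195.0], [368.9, 192.7]]
scene [174 224  12  43 199] [179.8 243.1]
scene [172 243   4   5  13] [173.2 245.2]
scene [158 250  16  18 161] [166.9 258.7]
scene [134 261  27  16 134] [147.8 270. ]
scene [141 292   5   4  12] [142.8 293.5]
[[170.2, 269.9], [169.1, 267.4], [165.4, 258.8]]
scene3 140 235
235 .................::::::.. ........:::.....:-+++++++++++
236 ::.............:::-:.......:... ...........-+++++++++++
237 -:::.......::--:::::..  ...... . .........:=+++++++++++
238 :::::::::::::--::.. . ..............::....-++++++++++++
239 ..::::::--::::.... . ....::........:--:..:=++++++++++++
240  ........:......  ............  . ..:-:..:+++++++++++++
241 .     .... ..    ........... ........:...-+++++++++++++
242  ..  .   .   . ............ ............:=+++++++++++++
243 . .. .................... ..   ..:......-++++++++++++++
244 .  ......................    ...-=-:...:=++++++++++++++
245 .   . . ............. .     ....-+=:...-+++++++++++++++
246 ...   . ........ .. .. ...... ..-+=:..:=+++++++++++++++
247 ..    .    . 
[... 4217 characters left out ...]
...::=+++==:..:-++++==*%%%%%%%%%%%%#**++
271 ---:. .. .....  .:::=+++++=-:.:=+++-:+%%%%%%%%%%%%%##*+
272 ----:.. .   ..  .:::=++++++=-:.:-=-::-#%@%%%%%%%%%%%%#*
273 -----:.   ..:.....::-+++++++=-:.::::.:+%%%%%%%%%%%%%%%#
274 ------:....:::.....::=+++++++=-:..:...-#%%%%%%%%%%%%%%%
275 -------:..:---::::---++++++++++-::.:.:=#%%%%%%%%%%%%%%%
276 -------::::------===+++++++++*++=-:.:-+#%%%%%%%%%%%%%%%
277 ---------------==+++++++++++*##*+=-:-+#%%%%%%%%%%%%%%%%
278 -----------------=++++++++++*%%%#*+++#%%%%%%%%%%%%%%%%%
279 ------------------=+++++++**#%@%%%###%%%%%%%%%%%%%%%%%%
280 -------------------=+++++*##%%%%%%%%%%%%%%%%%%%%%%%%%%%
281 --------------------=++**#%%%%%%%%%%%%%%%%%%%%%%%%%%%%%
```

apply_moves(series=[[0, 0, 0, 0, 0, 4, 60], [0, 0, 0, 0, 0, 4, 60], [0, 0, 0, 0, 0, 0, 60]])

```text
t: 19.1
position: [0.4891, -0.3006, 0.0397]
tcp_rot: [179.9, -0.1, -160.0]
force: [-0.0, 0.1, -1.7]
opening: 0.702
gripper_force: 0.0
```

apply_moves(series=[[0, 0, 0, 0, 0, 4, 60], [0, 0, 0, 0, 0, 0, 60]])

```text
t: 19.3
position: [0.4893, -0.3007, 0.036]
tcp_rot: [180.0, -0.0, -160.0]
force: [0.3, -0.1, -0.2]
opening: 0.704
gripper_force: 0.0
```

apply_moves(series=[[0, 0, 0, 0, 0, 3, 60], [0, 0, 0, 0, 0, 0, 60]])

```text
t: 19.5
position: [0.4895, -0.3008, 0.0332]
tcp_rot: [180.0, -0.0, -160.0]
force: [0.1, -0.1, -0.1]
opening: 0.702
gripper_force: 0.0
```

apply_moves(series=[[0, 0, 0, 0, 0, 2, 60], [0, 0, 0, 0, 0, 0, 60]])

```text
t: 19.7
position: [0.4895, -0.3008, 0.0314]
tcp_rot: [180.0, -0.0, -160.0]
force: [0.5, 0.5, 0.3]
opening: 0.702
gripper_force: 0.0
```

apply_moves(series=[[0, 0, 0, 0, 0, 2, 60], [0, 0, 0, 0, 0, 0, 60]])

```text
t: 19.9
position: [0.4895, -0.3008, 0.0294]
tcp_rot: [180.0, -0.0, -160.0]
force: [-0.2, 0.1, -0.2]
opening: 0.702
gripper_force: 0.0
```

apply_moves(series=[[0, 0, 0, 0, 0, 2, 60], [0, 0, 0, 0, 0, 0, 60]])

```text
t: 20.1
position: [0.4895, -0.3008, 0.0274]
tcp_rot: [180.0, -0.0, -160.0]
force: [-0.5, -1.0, -0.5]
opening: 0.701
gripper_force: 0.0
```

apply_moves(series=[[0, 0, 0, 0, 0, 2, 60], [0, 0, 0, 0, 0, 0, 60]])

```text
t: 20.3
position: [0.4895, -0.3008, 0.0253]
tcp_rot: [180.0, -0.0, -160.0]
force: [-0.0, -0.5, -0.9]
opening: 0.705
gripper_force: 0.0
```

apply_moves(series=[[0, 0, 0, 0, 0, 2, 60], [0, 0, 0, 0, 0, 0, 60]])

```text
t: 20.5
position: [0.4895, -0.3008, 0.0233]
tcp_rot: [180.0, -0.0, -160.0]
force: [-0.2, 0.8, -0.0]
opening: 0.705
gripper_force: 0.0
```

No contact even at this depth, so the tips stand higher than reported and earlier closed just above the wide rib. I'll close here.

apply_moves(series=[[0, 0, 0, 0, 0, 0, 30], [0, 0, 0, 0, 0, 0, 0], [0, 0, 0, 0, 0, 0, 0], [0, 0, 0, 0, 0, 0, 0], [0, 0, 0, 0, 0, 0, 0]])

```text
t: 21.0
position: [0.4897, -0.3008, 0.0238]
tcp_rot: [180.0, 0.0, -160.0]
force: [-0.7, 0.8, 0.8]
opening: 0.147
gripper_force: 58.9
```

```bash
python3 go.py 0.4927 -0.2994 0.046 -159.86
```

```text
t 21.0 pos [ 0.4897 -0.3008  0.0238] rot [ 1.8000e+02  1.0000e-02 -1.6001e+02] j [-31.6  16.2 -15.4  58.3   0.  -51.6] F [-0.7  0.8  0.8] op 0.147 gf 58.9
turn [ 0.      0.0001 -0.0026] shift in present axes mm [ -3.3   0.3 -22.2] in turned axes [ -3.3   0.3 -22.2]
```

apply_moves(series=[[0, 0, 0, 0, 0, -5, 0], [0, 0, 0, 0, 0, -15, 0], [0, 0, 0, 0, 0, -25, 0], [0, 0, 0, 0, 0, -30, 0], [0, 0, 0, 0, 0, -35, 0]])

```text
t: 21.5
position: [0.4887, -0.3004, 0.1336]
tcp_rot: [179.9, -0.1, -160.0]
force: [0.6, -0.8, -3.2]
opening: 0.149
gripper_force: 58.6
```

apply_moves(series=[[0, 0, 0, 0, 0, -35, 0], [0, 0, 0, 0, 0, -25, 0], [0, 0, 0, 0, 0, -20, 0], [0, 0, 0.06, 0, 0, 0, 0], [0, 0, 0.1, 0, 0, 0, 0]])

```text
t: 22.0
position: [0.4898, -0.3011, 0.2145]
tcp_rot: [-179.9, 0.0, -169.4]
force: [0.7, -0.0, -3.5]
opening: 0.149
gripper_force: 58.7
```

apply_moves(series=[[0, 0, 0.11, 0, 0, 0, 0], [0, 0, 0.11, 0, 0, 0, 0], [0, 0, 0.073, 0, 0, 0, 0], [0, 0, 0, 0, 0, 0, 0]])

```text
t: 22.4
position: [0.4894, -0.3008, 0.2134]
tcp_rot: [180.0, -0.0, 174.0]
force: [-0.1, 1.3, -2.8]
opening: 0.15
gripper_force: 58.7
```

```bash
python3 go.py 0.5401 0.0723 0.13 174.05
```

```text
t 22.4 pos [ 0.4894 -0.3008  0.2134] rot [ 1.7998e+02 -4.0000e-02  1.7402e+02] j [-31.6  12.7   4.2  81.6  -0.  -25.6] F [-0.1  1.3 -2.8] op 0.15 gf 58.7
turn [ 0.0003 -0.0008 -0.0006] shift in present axes mm [-11.6 376.3  83.5] in turned axes [-11.8 376.3  83.4]
```

apply_moves(series=[[0, 0, 0, 0, 12, 0, 0], [0, 0, 0, 0, 25, 0, 0], [0, 0, 0, 0, 35, 0, 0], [0, 0, 0, -3, 38, 0, 0], [0, 0, 0, -3, 38, 0, 0]])

```text
t: 22.9
position: [0.5107, -0.1524, 0.2137]
tcp_rot: [180.0, -0.0, 174.1]
force: [0.4, 0.7, -2.3]
opening: 0.147
gripper_force: 58.7
```

apply_moves(series=[[0, 0, 0, -3, 38, 0, 0], [0, 0, 0, -3, 38, 0, 0], [0, 0, 0, 0, 38, 0, 0], [0, 0, 0, 0, 38, 10, 0], [0, 0, 0, 0, 34, 20, 0]])

```text
t: 23.4
position: [0.5368, 0.0327, 0.1849]
tcp_rot: [179.9, 0.2, 174.2]
force: [0.9, 0.6, -3.0]
opening: 0.153
gripper_force: 58.8
```

apply_moves(series=[[0, 0, 0, 0, 26, 25, 0], [0, 0, 0, 0, 16, 25, 0], [0, 0, 0, 0, 0, 10, 0], [0, 0, 0, 0, 0, 0, 0], [0, 0, 0, 0, 0, 0, 0]])

```text
t: 23.9
position: [0.5407, 0.0715, 0.1244]
tcp_rot: [-180.0, 0.0, 174.0]
force: [0.3, 0.0, -3.1]
opening: 0.152
gripper_force: 58.8
```

```bash
python3 dk.py 1; python3 go.py 0.5401 0.0723 0.036 174.05
```

```text
grip in dock mm [-86.2  -0.7] z 124.4 dyaw -0.01 F dock [0.3 0.1] -3.1 op 0.152 T [0.02 0.06 0.02]
t 23.9 pos [0.5407 0.0715 0.1244] rot [-1.8000e+02  3.0000e-02  1.7404e+02] j [  7.5  10.2 -10.   69.8  -0.   13.5] F [ 0.3  0.  -3.1] op 0.152 gf 58.8
turn [-0.0001  0.0006 -0.0002] shift in present axes mm [ 0.8  0.7 88.4] in turned axes [ 0.7  0.7 88.4]
```

apply_moves(series=[[0, 0, 0, 0, 0.7, 20, 0], [0, 0, 0, 0, 0, 22, 0], [0, 0, 0, 0, 0, 15, 0], [0, 0, 0, 0, 0, 5, 0], [0, 0, 0, 0, 0, 0, 0]])

```text
t: 24.4
position: [0.541, 0.0719, 0.0622]
tcp_rot: [180.0, 0.0, 174.0]
force: [-0.6, -0.0, -2.1]
opening: 0.15
gripper_force: 58.8
```

apply_moves(series=[[0, 0, 0, 0, 0, 5, 0], [0, 0, 0, 0, 0, 5, 0], [0, 0, 0, 0, 0, 0, 0]])

```text
t: 24.7
position: [0.5406, 0.0725, 0.0515]
tcp_rot: [-180.0, -0.0, 174.0]
force: [-0.6, 0.3, -3.5]
opening: 0.147
gripper_force: 58.8
```

```bash
python3 dk.py 1
```

```text
grip in dock mm [-86.4   0.2] z 51.5 dyaw -0.02 F dock [-0.7  0.2] -3.5 op 0.147 T [ 0.    0.06 -0.01]
```

apply_moves(series=[[0, 0, 0, 0, 0, 5, 0], [0, 0, 0, 0, 0, 5, 0], [0, 0, 0, 0, 0, 4, 0], [0, 0, 0, 0, 0, 0, 0]])

```text
t: 25.1
position: [0.5401, 0.0725, 0.0367]
tcp_rot: [-180.0, -0.1, 174.0]
force: [0.7, 0.1, -2.4]
opening: 0.15
gripper_force: 58.9
```

apply_moves(series=[[0, 0, 0, 0, 0, 2, 0], [0, 0, 0, 0, 0, 2, 0], [0, 0, 0, 0, 0, 0, 0]])

```text
t: 25.4
position: [0.5406, 0.0725, 0.0334]
tcp_rot: [-180.0, -0.0, 174.0]
force: [-0.2, -0.8, -2.7]
opening: 0.146
gripper_force: 58.9
```

apply_moves(series=[[0, 0, 0, 0, 0, 1, 0], [0, 0, 0, 0, 0, 0, 0]])

```text
t: 25.6
position: [0.5408, 0.0725, 0.0326]
tcp_rot: [180.0, 0.0, 174.0]
force: [0.1, 0.6, -2.7]
opening: 0.151
gripper_force: 58.9
```

```bash
python3 dk.py 1
```

```text
grip in dock mm [-86.3   0.3] z 32.6 dyaw -0.02 F dock [0.1 0.6] -2.7 op 0.151 T [0.02 0.06 0.04]
```

apply_moves(series=[[0, 0, 0, 0, 0, 0.5, 0], [0, 0, 0, -8, 0, 0, 0], [0, 0, 0, -8, 0, 0, 0], [0, 0, 0, -8, 0, 0, 0], [0, 0, 0, 0, 0, 0, 0]])

```text
t: 26.1
position: [0.5662, 0.0699, 0.0321]
tcp_rot: [180.0, 0.1, 174.0]
force: [-0.4, -0.8, -3.9]
opening: 0.151
gripper_force: 58.9
```

```bash
python3 dk.py 1
```

```text
grip in dock mm [-60.7   0.3] z 32.1 dyaw -0.04 F dock [-0.3 -0.8] -3.9 op 0.151 T [-0.01  0.09 -0.02]
```

apply_moves(series=[[0, 0, 0, -5, 0, 0, 0], [0, 0, 0, -5, 0, 0, 0], [0, 0, 0, -5, 0, 0, 0], [0, 0, 0, -5, 0, 0, 0], [0, 0, 0, 0, 0, 0, 0]])

```text
t: 26.6
position: [0.5853, 0.0679, 0.0321]
tcp_rot: [180.0, 0.0, 174.0]
force: [-0.1, 0.3, -3.1]
opening: 0.152
gripper_force: 58.9
```

```bash
python3 dk.py 1
```

```text
grip in dock mm [-41.6   0.3] z 32.1 dyaw -0.03 F dock [-0.2  0.3] -3.1 op 0.152 T [0.06 0.06 0.03]
```

Nose is under the cover with no resistance. I'll push on through the balls.

apply_moves(series=[[0, 0, 0, -4, 0, 0, 0], [0, 0, 0, -4, 0, 0, 0], [0, 0, 0, -4, 0, 0, 0], [0, 0, 0, -4, 0, 0, 0], [0, 0, 0, 0, 0, 0, 0]])

```text
t: 27.1
position: [0.5995, 0.0663, 0.032]
tcp_rot: [-180.0, -0.1, 174.0]
force: [-4.5, 0.4, -0.6]
opening: 0.153
gripper_force: 59.2
```

```bash
python3 dk.py 1
```

```text
grip in dock mm [-27.2   0.2] z 32.0 dyaw -0.02 F dock [-4.6 -0.1] -0.6 op 0.153 T [ 0.04  0.89 -0.07]
```

apply_moves(series=[[0, 0, 0, -3, 0, 0, 0], [0, 0, 0, -3, 0, 0, 0], [0, 0, 0, 0, 0, 0, 0]])

```text
t: 27.4
position: [0.6083, 0.0653, 0.0324]
tcp_rot: [-180.0, 0.2, 174.0]
force: [3.6, -2.1, -3.8]
opening: 0.151
gripper_force: 58.8
```

```bash
python3 dk.py 1
```

```text
grip in dock mm [-18.4   0.1] z 32.4 dyaw -0.05 F dock [ 3.8 -1.7] -3.8 op 0.151 T [-0.51 -0.73 -0.29]
```

apply_moves(series=[[0, 0, 0, -2, 0, 0, 0], [0, 0, 0, -2, 0, 0, 0], [0, 0, 0, 0, 0, 0, 0]])

```text
t: 27.7
position: [0.6097, 0.0653, 0.0319]
tcp_rot: [180.0, -0.1, 174.0]
force: [-3.6, -1.3, -1.4]
opening: 0.147
gripper_force: 59.1
```

```bash
python3 dk.py 1
```

```text
grip in dock mm [-17.    0.2] z 31.9 dyaw -0.02 F dock [-3.4 -1.6] -1.4 op 0.147 T [-0.13  0.7  -0.16]
```

apply_moves(series=[[0, 0, 0, -3, 0, 0, 0], [0, 0, 0, -2, 0, 0, 0], [0, 0, 0, 0, 0, 0, 0], [0, 0, 0, 0, 0, 0, 0]])

```text
t: 28.1
position: [0.6099, 0.0656, 0.032]
tcp_rot: [180.0, -0.5, 174.1]
force: [-19.4, 1.5, 10.2]
opening: 0.147
gripper_force: 60.8
```

```bash
python3 dk.py 1
```

```text
grip in dock mm [-16.8   0.5] z 32.0 dyaw 0.0 F dock [-19.5  -0.5] 10.2 op 0.147 T [ 0.28  3.77 -0.4 ]
```

apply_moves(series=[[0, 0, 0, 6, 0, 0, 0], [0, 0, 0, 0, 0, 0, 0], [0, 0, 0, 0, 0, 0, 50], [0, 0, 0, 0, 0, 0, 50], [0, 0, 0, 0, 0, 0, 50]])

```text
t: 28.6
position: [0.6102, 0.0655, 0.0326]
tcp_rot: [180.0, 0.1, 174.0]
force: [-0.4, 0.6, 0.6]
opening: 0.588
gripper_force: 0.0
```

```bash
python3 dk.py 1
```

```text
grip in dock mm [-16.5   0.5] z 32.6 dyaw -0.01 F dock [-0.5  0.5] 0.6 op 0.588 T [-0.03 -0.02  0.03]
```

Seated and released. I'll lift clear, retreat and check numerically from the cameras.

apply_moves(series=[[0, 0, 0, 0, 0, -10, 50], [0, 0, 0, 0, 0, -25, 50], [0, 0, 0, 0, 0, -40, 50], [0, 0, 0, 0, 0, -40, 50], [0, 0, 0, 0, 0, -40, 50]])

```text
t: 29.1
position: [0.6094, 0.0654, 0.1896]
tcp_rot: [180.0, 0.1, 174.0]
force: [0.7, 0.9, 0.3]
opening: 0.583
gripper_force: 0.0
```

apply_moves(series=[[0, 0, 0, 10, -25, -30, 50], [0, 0, 0, 20, -40, 0, 50], [0, 0, 0, 25, -40, 0, 50], [0, 0, 0, 25, -40, 0, 50], [0, 0, 0, 25, -40, 0, 50]])

```text
t: 29.6
position: [0.4847, -0.1088, 0.2182]
tcp_rot: [-180.0, 0.1, 174.1]
force: [1.0, -1.4, 0.2]
opening: 0.589
gripper_force: 0.0
```

apply_moves(series=[[0, 0, 0, 25, -40, 0, 50], [0, 0, 0, 25, -40, 0, 50], [0, 0, 0, 25, -40, 0, 50], [0, 0, 0, 25, -40, 0, 50], [0, 0, 0, 0, 0, 0, 50]])

```text
t: 30.1
position: [0.3667, -0.26, 0.2184]
tcp_rot: [-179.9, 0.0, 173.6]
force: [-0.4, -0.9, -0.3]
opening: 0.584
gripper_force: 0.0
```

```bash
cat > chk.py <<'E'
from workcell import vision
from fit import *
a={n:vision.capture(n) for n in("top","scene")}
for n in a: pickle.dump(a[n],open(f"pics/{n}5.pkl","wb"))
nd,wd,_,_=np.load("poses.npy")
# edge of case rear (dark->white) along the dock axis, sampled beside the rib at y=+-w at case-top height
for nm,v,ys in(("narrow",nd,(-.019,-.014,.014,.019)),("wide",wd,(-.028,-.02,.02,.028))):
  for n in a:
    g=a[n]["img"].mean(2).astype(np.float32); c,s=np.cos(v[2]),np.sin(v[2]); xs=np.arange(-.075,0,.001)
    for y in ys:
        p=proj(n,[[v[0]+c*x-s*y,v[1]+s*x+c*y,.032] for x in xs]).astype(np.float32)
        q=cv2.remap(g,p[None,:,0],p[None,:,1],cv2.INTER_LINEAR)[0]; d=np.convolve(q,[1,1,1,0,-1,-1,-1],"valid"); i=d.argmax()
        print(nm,n,y,"rear edge x mm",round(xs[i+3]*1e3),round(float(d[i])),end="; ")
  print()
for n in a:
    d=(np.abs(a[n]["img"].astype(int)-C[n]["img"].astype(int)).max(2)>50).astype(np.uint8); k,l,st,ce=cv2.connectedComponentsWithStats(d)
    print(n,[st[i].tolist() for i in range(1,k) if st[i,4]>25])
E
python3 go.py; python3 chk.py
```

```text
t 30.1 pos [ 0.3667 -0.26    0.2184] rot [-1.7988e+02  5.0000e-02  1.7362e+02] j [-35.3  -1.  -10.5  80.4  -0.1 -28.9] F [-0.4 -0.9 -0.3] op 0.584 gf 0.0
narrow top -0.019 rear edge x mm -43 348; narrow top -0.014 rear edge x mm -43 380; narrow top 0.014 rear edge x mm -42 333; narrow top 0.019 rear edge x mm -42 324; narrow scene -0.019 rear edge x mm -45 109; narrow scene -0.014 rear edge x mm -46 84; narrow scene 0.014 rear edge x mm -4 151; narrow scene 0.019 rear edge x mm -7 155; 
wide top -0.028 rear edge x mm -43 383; wide top -0.02 rear edge x mm -42 359; wide top 0.02 rear edge x mm -41 353; wide top 0.028 rear edge x mm -42 405; wide scene -0.028 rear edge x mm -43 112; wide scene -0.02 rear edge x mm -44 101; wide scene 0.02 rear edge x mm -44 69; wide scene 0.028 rear edge x mm -43 108; 
top [[228, 142, 28, 47, 516], [159, 146, 22, 23, 272], [341, 167, 36, 43, 668], [119, 175, 441, 245, 40560], [233, 336, 9, 8, 31], [225, 339, 59, 81, 2251], [232, 347, 21, 6, 46], [267, 397, 24, 23, 137]]
scene [[112, 4, 9, 31, 63], [183, 16, 31, 11, 65], [188, 30, 32, 46, 432], [225, 33, 35, 75, 1340], [119, 43, 14, 7, 40], [168, 52, 6, 20, 39], [83, 63, 92, 77, 3338], [218, 88, 16, 9, 27], [0, 91, 47, 83, 1608], [227, 108, 22, 23, 191], [241, 110, 11, 19, 88], [200, 127, 22, 10, 67], [0, 129, 120, 101, 4133], [98, 130, 75, 116, 4584], [163, 130, 80, 29, 1091], [376, 198, 10, 16, 65], [369, 202, 11, 16, 61], [292, 211, 31, 47, 580], [322, 234, 11, 19, 108], [157, 258, 46, 36, 511], [163, 265, 15, 13, 68], [156, 279, 25, 20, 39], [182, 285, 21, 18, 52]]
```

```bash
python3 -c "
from workcell import r
print(r.sign_off())"
```

```text
the job is handed in; nothing more can be done
None
```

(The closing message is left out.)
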